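# Seat two plug-in modules and hold the locking rod through both bushings

## Task

On the electronics chassis, first press both plug-in modules down until they are fully home in their sockets. Then take the locking rod from its wooden cradle by its grip and slide it, nose first, from the chassis's open right-hand side through the near bushing, across the modules' steps and on through the far bushing, until the full-thickness rod is through and the nose stands out about 15 mm beyond it. Finish holding it there by the grip, do not let go, and leave the other things on the bench where they are.

Things in the scene. Friction and masses are not known exactly. Their poses are not given: they have to be found in the camera images.
- chassis: Fixed dark steel box, deck 60 mm high, x -70 to 70, y -80 to 125 mm; place and yaw (within 0.3 rad) vary. Origin on the bench under the middle of the two sockets; x away from the robot, y along the bushings' common axis from near to far, z up. A black finned heat sink 115 mm high at y 101 to 125 mm closes the left end: the rod enters only from the right (-y) end, clear of anything over 62 mm high.
- bushing_near (a point): Centre of the near (right-hand) bore, in its plate's outer face, 94 mm above the bench; axes as the chassis. Two upright aluminium plates, 12 mm thick (y), 36 mm wide (x), tops at 114 mm, stand either side of the modules; each has a level, brass-rimmed round bore of 14 mm along chassis y, at chassis x = +20 mm. The rod goes in here along +y.
- bushing_far (a point): Centre of the far bore, in the far plate's outer (left) face, 116 mm along chassis +y from bushing_near; axes as the chassis.
- module_right_top (a point): Middle of the flat top of the right module's tower: press here (moves with it). Each aluminium module is 38 mm wide (y), 4 mm apart: a tower 40 mm deep (x) on the robot's side and, 45 mm lower, a step 30 mm deep beyond it, over which the rod passes. Tower top 130 mm above the bench when home; it starts 10 to 14 mm higher and then the step blocks the rod.
- module_left_top (a point): The same point on the left module, 42 mm along chassis +y.
- module_right (a joint): How far the right module is pressed down, m: 0 = fully up, 0.014 = fully home (hard stop). Starts at 0 to 0.004, slides against about 8 N of friction and stays where it is left.
- module_left (a joint): The same for the left module.
- rod: Locking rod, about 90 g: steel bar 10 mm thick with a black grip block at its tail, 36 mm long (along the rod), 16 mm wide, 24 mm high. Origin at the grip's centre, x to the nose, z up. Nose 185 mm from the origin, its last 9 mm tapering from 10 to 4 mm. Starts level in the cradle, axis 50 mm above the bench, nose roughly to the robot's left; pinch the 16 mm grip from above.
- rod_nose (a point): The tip of the rod's nose, on its axis; axes as the rod.
- cradle: Fixed wooden cradle, base 150 x 50 mm; two notched posts 53 mm high (36 mm wide) carry the bar 50 and 160 mm from the grip's centre: lift the rod straight up 15 mm to clear them. Origin on the bench, 100 mm from the grip's centre towards the nose; x along the rod to the nose. Place and yaw vary.
- screwdriver: Bystander: loose screwdriver lying in front of the chassis. Origin on its underside.
- capacitor: Bystander: black capacitor can, 35 mm across, 42 mm high, behind the chassis. Origin under it.
- transformer: Bystander: small iron and copper transformer, 40 x 44 x 34 mm, beyond the cradle. Origin under it.
- screw_jar: Bystander: small clear jar with a steel cap, 50 mm across, 60 mm high. Origin under it.
- mug: Bystander: white mug, 90 mm high, to the robot's left. Origin under it.
Not all that is in view belongs to the job. Of the things that look like the cradle, take the one that is farthest to the robot's left at the start.

How it is judged:
By the outcome, as a careful person would: the job done as asked, in the order asked, and still so for the second after the job is handed in, while the arm keeps its last pose, push and grip.
It also fails if it takes over 56 s, if anything falls off the work surface, if the arm or the gripper's body presses on something with over 40 N, if the wrist force passes 120 N, or if a joint passes its speed limit or range.

## Robot

A 7-joint arm with a two-finger parallel gripper is mounted at the origin on the work surface. World frame = base frame: x ahead of the robot, y to its left, z up, the work surface at z = 0. Lengths are in m, angles in degrees, forces in N, time in s.
With the tool pointing down it reaches from about 0.425 to 0.875 m from the base axis. Payload 4.7 kg.
Tool frame: the origin (TCP) lies at the very end of the fingers, on their centre line; the grasp point (between the pads) lies 19 mm behind it; z points along the fingers, y is the direction in which the jaws open and shut (so a half turn about z gives the same grasp; the last joint's range is limited). The gripper opens to 87 mm and grips with 3 to 60 N. Pads are 19 mm wide; open, the fingers measure 117 mm over their backs; the gripper's body (75 mm by 190 mm) begins 51 mm behind the grasp point.
Start: joints at [74.318, 18.392, -4.016, 83.108, 1.295, 78.541, -3.26], TCP at [0.184, -0.623, 0.223] pointing down, gripper open.
Joint ranges: [-163.93, 163.93], [-17.29, 119.83], [-79.2, 71.16], [3.27, 140.29], [-89.18, 269.18], [5.43, 117.66], [-154.24, 154.24]. Speed limits (degrees/s): [147.25, 147.25, 180, 180, 180, 180, 180].

## Interface

Orientations are given as [roll, pitch, yaw] about the fixed x, y, z axes, in that order (R = Rz(yaw) Ry(pitch) Rx(roll)).
In Python, from cell import sensors, imaging, ticket gives the robot as it stands.
- The arm moves only by the tool carry_out, never from a script. Its argument "plan" is a list of rows, each an object of numbers: "fingers": the closure, from -1 (fully open) to 1 (shut); "dx", "dy", "dz": the shift along the tool's x, y, z normalised to -1 to 1, where 1 is 0.03 m; "rx", "ry", "rz": the turn, a rotation vector about the tool's x, y, z normalised to -1 to 1, where 1 is 10 degrees. A call has 1 to 12 rows; each row shifts and turns the commanded pose from where the row before left it, along the tool's axes as they then stand; what a row does not reach is not made up. A row lasts 1/8 s, in which the tool goes at most 62.5 mm and 10.7 degrees, less where a joint would pass 70% of its speed; a pose out of reach is approached as far as the arm can. A call with a number of a shift or a turn outside -1 to 1 is refused whole. A call with a gripper value outside its range is refused whole. The fingers move at their own pace and stop on an object; "force" is the grip in N (left out, the last holds). Time passes only in rows, so rows that do not move let the fingers close. It gives the time, the measured TCP pose, the force and the opening at its end, in the units of the state.
- sensors.get_obs(): the state, without advancing time (a new reading comes with each control period).
- imaging.read_camera(name): name is "side" or "top" or "wrist"; returns a dict with "color" (480x640x3 uint8, red, green, blue), "mtx" (3x3 intrinsics, pixels), "dist_coeffs" ([k1, k2, p1, p2, k3] as OpenCV has them; the pictures are not rectified), "extrinsics" (4x4, takes a point from world to camera coordinates); the wrist camera has in their place "tool_from_camera" (4x4, takes a point from camera to tool coordinates, whose origin is the TCP and whose axes are the flange's). Camera axes: x right, y down, z forward; pixel columns grow to the right and rows downward; lengths in m; the calibration is good to about 2 mm. A picture is of the moment at which its call begins: read the wrist's pose just before it. There is no depth.
- ticket.sign_off(): hands the job in, once; it reports no verdict.
The state is a dict: "time_s": time; "qpos": joint angles; "joint_velocities": joint speeds; "effort": joint torques, N m; "tool_pos": TCP position; "tool_rot": TCP orientation; "force": force on the tool from outside, world axes, zero at the start; "wrist_torque": the same for the moment, N m; "grip_width": finger opening in m.
Only numpy, scipy, OpenCV 4.12 (cv2) and the standard library are available. Lean on these libraries where they do the work, as an engineer would, in place of code of your own. Each camera call takes 0.05 s, during which the arm holds its last target.

## Working session

There is one attempt and no reset: what is moved stays moved. The work goes in short steps, Python scripts to look and compute and a tool call to move; the robot and the scene stay as the last step left them, time stands still between calls to the robot, and variables do not carry over. Pictures are saved under pics/ and viewed, and the job is handed in when it is done.

Besides the shell and the picture viewer there is one more tool, called in YAML: its name, and indented under it one key for each argument. carry_out: Moves the arm, as the interface text tells. Scaled input: -1 to 1 covers 0.03 m each way for a shift and 10 degrees each way for a turn. Its arguments: {"type":"object","properties":{"plan":{"type":"array"},"force":{"type":"number"}},"required":["plan"]}

```bash
ls; mkdir -p pics; python3 - <<'E'
from cell import sensors, imaging, ticket
import cv2,numpy as np,pickle
o=sensors.get_obs();print(o)
for n in ["side","top","wrist"]:
    r=imaging.read_camera(n)
    pickle.dump(r,open(f"{n}0.pkl","wb"))
    cv2.imwrite(f"pics/{n}0.png",r["color"][:,:,::-1])
    print(n,r["mtx"],r["dist_coeffs"]); print(r.get("extrinsics",r.get("tool_from_camera")))
E
```

```text
pics
{'time_s': 0.0, 'qpos': array([74.31860637, 18.43883538, -4.01654392, 83.17697016,  1.29374135,
       78.53909982, -3.2585418 ]), 'joint_velocities': array([ 0.14937972,  0.01260884, -0.03027113,  0.02256862,  0.04661813,
       -0.08014672,  0.04502762]), 'effort': array([-2.54729284e-04, -4.91292894e+01, -4.03714003e-01, -3.12526739e+01,
       -6.37530070e-02,  4.39265231e-02,  1.81574464e-04]), 'tool_pos': array([ 0.18430311, -0.62273822,  0.22144605]), 'tool_rot': array([-1.79890273e+02,  4.22466774e-03,  1.64933608e+01]), 'force': array([ 0.06710735, -0.40296584, -0.60271416]), 'wrist_torque': array([-0.03942198,  0.05336594, -0.02678024]), 'grip_width': 0.08717331026794789}
side [[523.22489713   0.         318.28768728]
 [  0.         523.22489713 238.59179468]
 [  0.           0.           1.        ]] [-0.0794678  0.         0.         0.         0.       ]
[[ 0.99445874 -0.104858    0.00752431 -0.52309664]
 [-0.07002532 -0.71409221 -0.69654058  0.06452499]
 [ 0.07841091  0.69215397 -0.71747795  1.52462606]
 [ 0.          0.          0.          1.        ]]
top [[525.
[... 151 characters left out ...]
        0.          0.        ]
[[-0.02016735 -0.99976251 -0.00825846 -0.02168762]
 [-0.99162423  0.0210558  -0.1274286   0.5492763 ]
 [ 0.12757222  0.00561939 -0.99181336  1.29977342]
 [ 0.          0.          0.          1.        ]]
wrist [[351.19193436   0.         327.11412071]
 [  0.         351.19193436 242.50439604]
 [  0.           0.           1.        ]] [-0.03632424  0.          0.          0.          0.        ]
[[-4.62330219e-04 -9.55252489e-01 -2.95791257e-01  8.23651248e-02]
 [ 9.99998883e-01 -8.62013925e-04  1.22083137e-03  5.40697547e-04]
 [-1.42117839e-03 -2.95790362e-01  9.55251821e-01 -1.61999448e-01]
 [ 0.00000000e+00  0.00000000e+00  0.00000000e+00  1.00000000e+00]]
```

View pics/top0.png

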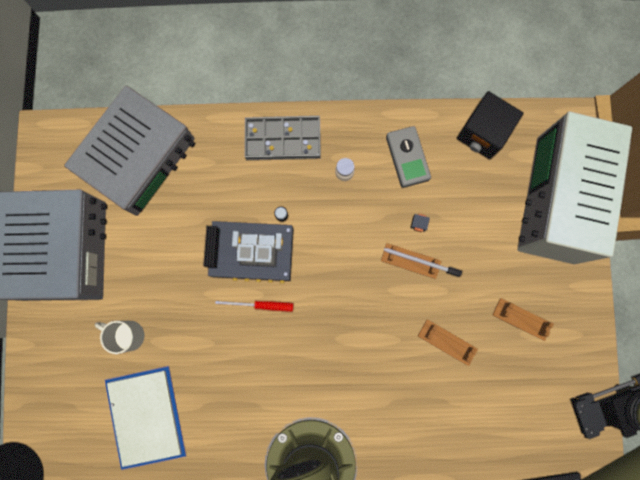

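View pics/side0.png

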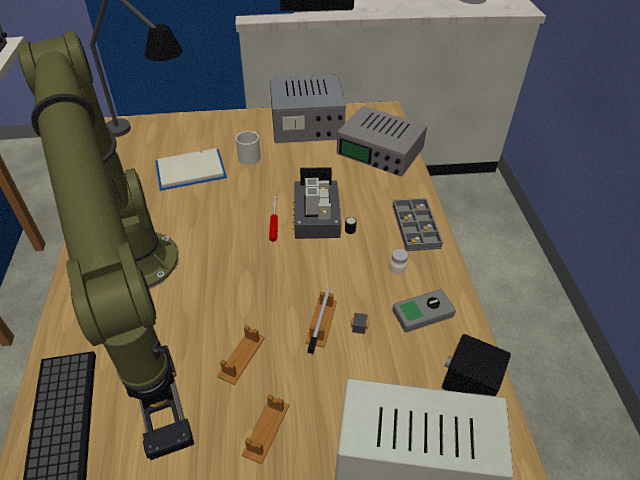

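View pics/wrist0.png

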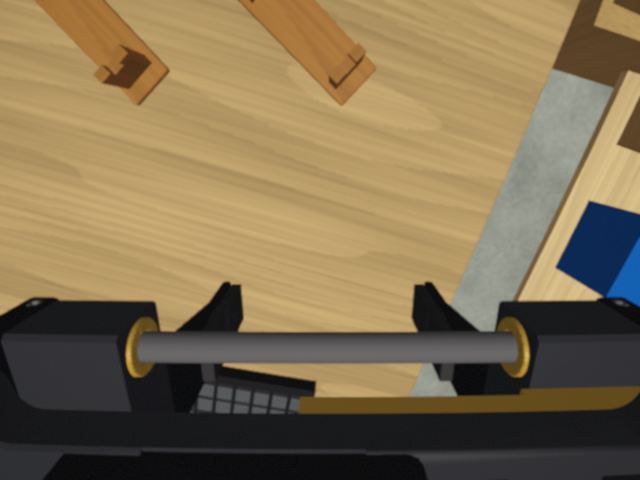

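```bash
cat > h.py <<'E'
import numpy as np,cv2,pickle
from scipy.spatial.transform import Rotation as R
def load(n): return pickle.load(open(n+".pkl","rb"))
def c2w(r):
    """camera->world 4x4"""
    if "extrinsics" in r: return np.linalg.inv(r["extrinsics"])
    o=r["obs"]; T=np.eye(4); T[:3,:3]=R.from_euler("xyz",o["tool_rot"],degrees=True).as_matrix(); T[:3,3]=o["tool_pos"]
    return T@r["tool_from_camera"]
def ray(r,px):
    px=np.asarray(px,float).reshape(-1,1,2)
    u=cv2.undistortPoints(px,r["mtx"],r["dist_coeffs"])[:,0]
    T=c2w(r); d=np.c_[u,np.ones(len(u))]@T[:3,:3].T
    return T[:3,3],d
def onz(r,px,z):
    o,d=ray(r,px); return o+d*((z-o[2])/d[:,2])[:,None]
def proj(r,P):
    T=np.linalg.inv(c2w(r)); P=np.asarray(P,float).reshape(-1,3)
    rv=cv2.Rodrigues(T[:3,:3])[0]
    return cv2.projectPoints(P,rv,T[:3,3],r["mtx"],r["dist_coeffs"])[0][:,0]
def tri(rs,pxs):
    A=np.zeros((3,3));b=np.zeros(3)
    for r,p in zip(rs,pxs):
        o,d=ray(r,p);d=d[0]/np.linalg.norm(d[0]);M=np.eye(3)-np.outer(d,d);A+=M;b+=M@o
    return np.linalg.solve(A,b)
def shoot(n,tag):
    from cell import sensors,imaging
    o=sensors.get_obs(); r=imaging.read_camera(n); r["obs"]=o
    pickle.dump(r,open(f"{n}{tag}.pkl","wb")); cv2.imwrite(f"pics/{n}{tag}.png",r["color"][:,:,::-1]); return r
E
python3 - <<'E'
from h import *
t=load("top0");s=load("side0")
im=t["color"][:,:,::-1]
a=cv2.resize(im[205:295,190:310],None,fx=5,fy=5,interpolation=cv2.INTER_CUBIC);cv2.imwrite("pics/topc.png",a)
a=cv2.resize(im[230:290,370:480],None,fx=5,fy=5,interpolation=cv2.INTER_CUBIC);cv2.imwrite("pics/topr.png",a)
a=cv2.resize(s["color"][155:250,260:370,::-1],None,fx=5,fy=5,interpolation=cv2.INTER_CUBIC);cv2.imwrite("pics/sidec.png",a)
# rough: grip ends, chassis deck corners
print(onz(t,[[461,272],[386,251]],0.05)); print(onz(t,[[212,222],[293,225],[291,280],[208,278]],0.06))
print(onz(t,[[246,254],[263,254]],0.14))
E
```

```text
[[ 0.47163673 -0.38485535  0.05      ]
 [ 0.52850817 -0.19878614  0.05      ]]
[[0.61000046 0.2367449  0.06      ]
 [0.59780956 0.03279022 0.06      ]
 [0.46021021 0.03963357 0.06      ]
 [0.46918977 0.24593512 0.06      ]]
[[0.51803739 0.1391779  0.14      ]
 [0.51720865 0.09933447 0.14      ]]
```

View pics/topc.png

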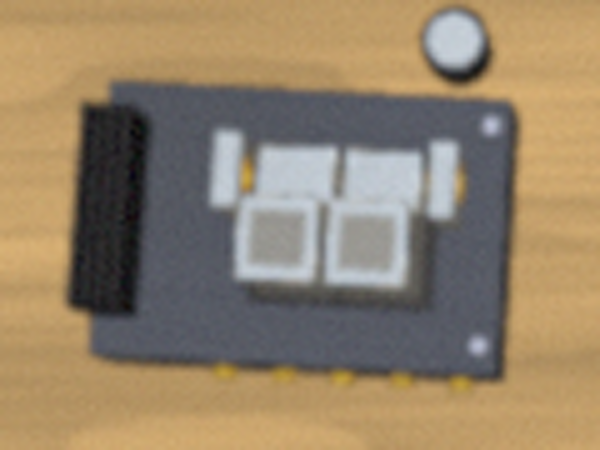

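View pics/topr.png

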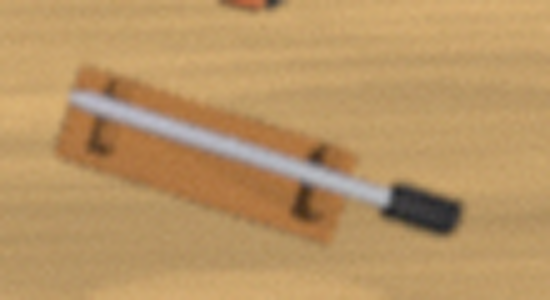

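View pics/sidec.png

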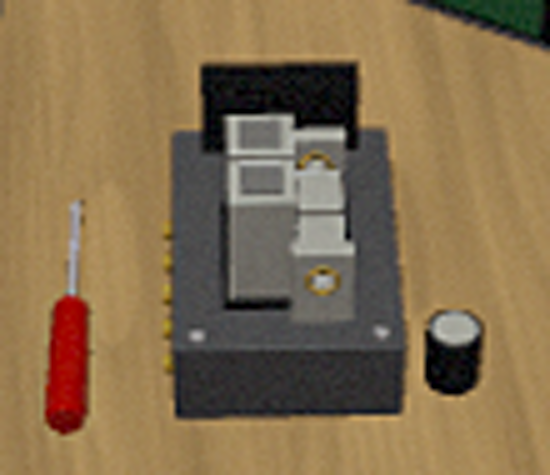

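carry_out:
  plan:
    - {"dx": 0.82,"dy": -0.46,"dz": -0.17,"fingers": -1}
    - {"dx": 0.82,"dy": -0.46,"dz": -0.17}
    - {"dx": 0.82,"dy": -0.46,"dz": -0.17}
    - {"dx": 0.82,"dy": -0.46,"dz": -0.17}
    - {"dx": 0.82,"dy": -0.46,"dz": -0.17}
    - {"dx": 0.82,"dy": -0.46,"dz": -0.17}
    - {"dx": 0.82,"dy": -0.46,"dz": -0.17}
    - {"dx": 0.82,"dy": -0.46,"dz": -0.17}
    - {"dx": 0.82,"dy": -0.46,"dz": -0.17}
    - {"dx": 0.82,"dy": -0.46,"dz": -0.17}
    - {"dx": 0.82,"dy": -0.46,"dz": -0.17}
    - {"dx": 0.82,"dy": -0.46,"dz": -0.17}

```text
validation failed for argument at $.pl...
```

carry_out:
  plan:
    - {"dx": 0.82,"dy": -0.46,"dz": -0.17}
    - {"dx": 0.82,"dy": -0.46,"dz": -0.17}
    - {"dx": 0.82,"dy": -0.46,"dz": -0.17}
    - {"dx": 0.82,"dy": -0.46,"dz": -0.17}
    - {"rz": -0.95}
    - {"rz": -0.95}
    - {"rz": -0.95}
    - {"rz": -0.95}
    - {"rz": -0.95}
    - {"rz": -0.95}
    - {}

```text
validation failed for argument at $.pl...
```

```bash
python3 - <<'E'
from h import *
r=shoot("wrist","1");o=r["obs"];print(o["time_s"],o["tool_pos"],o["tool_rot"],o["qpos"],o["force"])
E
```

```text
0.15 [ 0.18435139 -0.6228781   0.22171686] [-1.79916734e+02  3.97909884e-03  1.64925415e+01] [74.31785217 18.42938769 -4.01626434 83.15828083  1.29416409 78.54076974
 -3.25951891] [-0.47857445 -0.11660465  0.2667613 ]
```

View pics/wrist1.png

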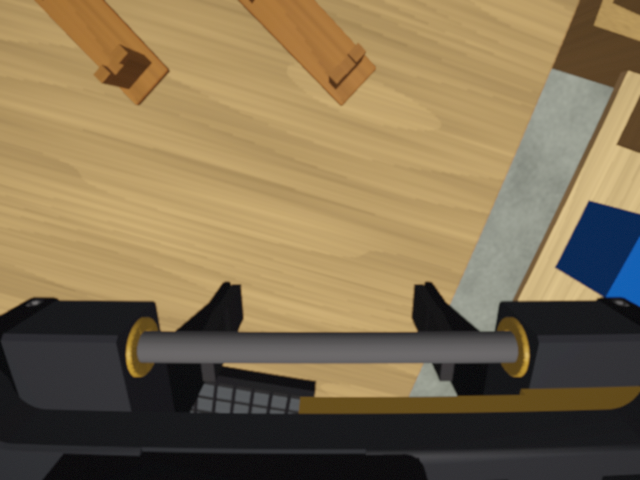

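carry_out:
  plan:
    - {"dx": 0.82,"dy": -0.46,"dz": -0.17,"rx": 0,"ry": 0,"rz": 0,"fingers": -1}

```text
time_s: 0.32
tool_pos: [0.2015, -0.6038, 0.2265]
tool_rot: [-179.9, 0.1, 16.2]
force: [0.3, -0.3, 0.6]
grip_width: 0.087
```

carry_out:
  plan:
    - {"dx": 0.82,"dy": -0.46,"dz": -0.17,"rx": 0,"ry": 0,"rz": 0,"fingers": -1}
    - {"dx": 0.82,"dy": -0.46,"dz": -0.17,"rx": 0,"ry": 0,"rz": 0,"fingers": -1}
    - {"dx": 0.82,"dy": -0.46,"dz": -0.17,"rx": 0,"ry": 0,"rz": 0,"fingers": -1}
    - {"dx": 0.82,"dy": -0.46,"dz": -0.17,"rx": 0,"ry": 0,"rz": 0,"fingers": -1}
    - {"dx": 0.82,"dy": -0.46,"dz": -0.17,"rx": 0,"ry": 0,"rz": 0,"fingers": -1}
    - {"dx": 0.82,"dy": -0.46,"dz": -0.17,"rx": 0,"ry": 0,"rz": 0,"fingers": -1}
    - {"dx": 0.82,"dy": -0.46,"dz": -0.17,"rx": 0,"ry": 0,"rz": 0,"fingers": -1}
    - {"dx": 0.82,"dy": -0.46,"dz": -0.17,"rx": 0,"ry": 0,"rz": 0,"fingers": -1}
    - {"dx": 0.82,"dy": -0.46,"dz": -0.17,"rx": 0,"ry": 0,"rz": 0,"fingers": -1}
    - {"dx": 0.82,"dy": -0.46,"dz": -0.17,"rx": 0,"ry": 0,"rz": 0,"fingers": -1}
    - {"dx": 0.82,"dy": -0.46,"dz": -0.17,"rx": 0,"ry": 0,"rz": 0,"fingers": -1}
    - {"dx": 0.82,"dy": -0.46,"dz": -0.17,"rx": 0,"ry": 0,"rz": 0,"fingers": -1}

```text
time_s: 1.82
tool_pos: [0.4406, -0.3597, 0.2888]
tool_rot: [-180.0, 0.0, 16.5]
force: [0.7, 0.6, 0.3]
grip_width: 0.087
```

carry_out:
  plan:
    - {"dx": 0.82,"dy": -0.46,"dz": -0.17,"rx": 0,"ry": 0,"rz": 0,"fingers": -1}
    - {"dx": 0.82,"dy": -0.46,"dz": -0.17,"rx": 0,"ry": 0,"rz": 0,"fingers": -1}
    - {"dx": 0.82,"dy": -0.46,"dz": -0.17,"rx": 0,"ry": 0,"rz": 0,"fingers": -1}
    - {"dx": 0,"dy": 0,"dz": 0,"rx": 0,"ry": 0,"rz": -0.95,"fingers": -1}
    - {"dx": 0,"dy": 0,"dz": 0,"rx": 0,"ry": 0,"rz": -0.95,"fingers": -1}
    - {"dx": 0,"dy": 0,"dz": 0,"rx": 0,"ry": 0,"rz": -0.95,"fingers": -1}
    - {"dx": 0,"dy": 0,"dz": 0,"rx": 0,"ry": 0,"rz": -0.95,"fingers": -1}
    - {"dx": 0,"dy": 0,"dz": 0,"rx": 0,"ry": 0,"rz": -0.95,"fingers": -1}
    - {"dx": 0,"dy": 0,"dz": 0,"rx": 0,"ry": 0,"rz": -0.95,"fingers": -1}
    - {"dx": 0,"dy": 0,"dz": 0,"rx": 0,"ry": 0,"rz": 0,"fingers": -1}

```text
time_s: 3.08
tool_pos: [0.4991, -0.2998, 0.304]
tool_rot: [-180.0, -0.0, 73.4]
force: [0.3, 0.6, 0.9]
grip_width: 0.0875
```

```bash
python3 - <<'E'
from h import *
r=shoot("wrist","2");o=r["obs"];print(o["time_s"],o["tool_pos"],o["tool_rot"],o["qpos"],o["force"])
E
```

```text
3.075 [ 0.49909537 -0.29981761  0.30396547] [-1.79981966e+02 -3.74418956e-03  7.33854843e+01] [ 50.71434549  10.1397803  -25.74036031  84.94283348   4.39507452
  85.93600023   8.39707964] [0.33314204 0.56519068 0.94193779]
```

View pics/wrist2.png

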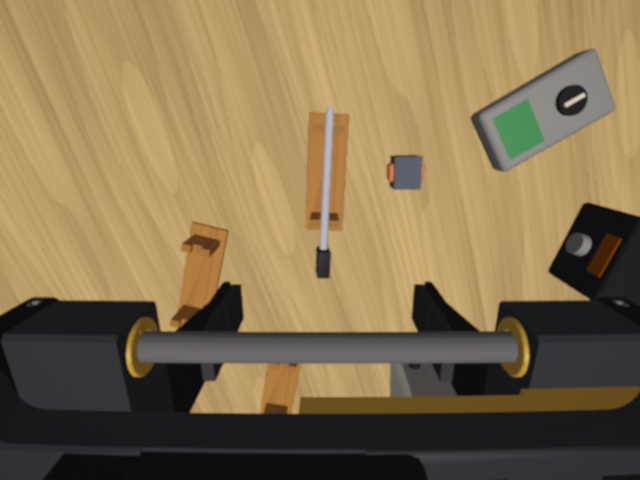

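carry_out:
  plan:
    - {"dx": 0.9,"dy": -0.23,"dz": 0.07,"rx": 0,"ry": 0,"rz": 0,"fingers": -1}
    - {"dx": 0.9,"dy": -0.23,"dz": 0.07,"rx": 0,"ry": 0,"rz": 0,"fingers": -1}
    - {"dx": 0.9,"dy": -0.23,"dz": 0.07,"rx": 0,"ry": 0,"rz": 0,"fingers": -1}
    - {"dx": 0.9,"dy": -0.23,"dz": 0.07,"rx": 0,"ry": 0,"rz": 0,"fingers": -1}
    - {"dx": 0.9,"dy": -0.23,"dz": 0.07,"rx": 0,"ry": 0,"rz": 0,"fingers": -1}
    - {"dx": 0.9,"dy": -0.23,"dz": 0.07,"rx": 0,"ry": 0,"rz": 0,"fingers": -1}
    - {"dx": 0.9,"dy": -0.23,"dz": 0.07,"rx": 0,"ry": 0,"rz": 0,"fingers": -1}
    - {"dx": 0.9,"dy": -0.23,"dz": 0.07,"rx": 0,"ry": 0,"rz": 0,"fingers": -1}
    - {"dx": 0.9,"dy": -0.23,"dz": 0.07,"rx": 0,"ry": 0,"rz": 0,"fingers": -1}
    - {"dx": 0.9,"dy": -0.23,"dz": 0.07,"rx": 0,"ry": 0,"rz": 0,"fingers": -1}
    - {"dx": 0.9,"dy": -0.23,"dz": 0.07,"rx": 0,"ry": 0,"rz": 0,"fingers": -1}
    - {"dx": 0.9,"dy": -0.23,"dz": 0.07,"rx": 0,"ry": 0,"rz": 0,"fingers": -1}

```text
time_s: 4.62
tool_pos: [0.5111, 0.037, 0.2788]
tool_rot: [180.0, 0.0, 73.5]
force: [1.1, 0.5, -0.5]
grip_width: 0.087
```

carry_out:
  plan:
    - {"dx": 0.9,"dy": -0.23,"dz": 0.07,"rx": 0,"ry": 0,"rz": 0,"fingers": -1}
    - {"dx": 0.9,"dy": -0.2,"dz": 0.07,"rx": 0,"ry": 0,"rz": 0,"fingers": -1}
    - {"dx": 0.9,"dy": -0.2,"dz": 0.07,"rx": 0,"ry": 0,"rz": 0,"fingers": -1}
    - {"dx": 0,"dy": 0,"dz": 0,"rx": 0,"ry": 0,"rz": -0.68,"fingers": -1}
    - {"dx": 0,"dy": 0,"dz": 0,"rx": 0,"ry": 0,"rz": -0.68,"fingers": -1}
    - {"dx": 0,"dy": 0,"dz": 0,"rx": 0,"ry": 0,"rz": 0,"fingers": -1}

```text
time_s: 5.38
tool_pos: [0.5159, 0.1188, 0.2725]
tool_rot: [-180.0, 0.0, 87.0]
force: [-0.8, -0.7, 0.6]
grip_width: 0.0869
```

```bash
python3 - <<'E'
from h import *
r=shoot("wrist","3");o=r["obs"];print(o["time_s"],o["tool_pos"],o["tool_rot"],o["qpos"],o["force"])
E
```

```text
5.375 [0.51588936 0.11876801 0.27254303] [-1.79987036e+02  1.43886713e-02  8.70382802e+01] [ 28.13492359   5.46181521 -46.53119552  94.45945337   4.01070808
  81.81419614 -21.80097622] [-0.80779003 -0.74238901  0.572632  ]
```

View pics/wrist3.png

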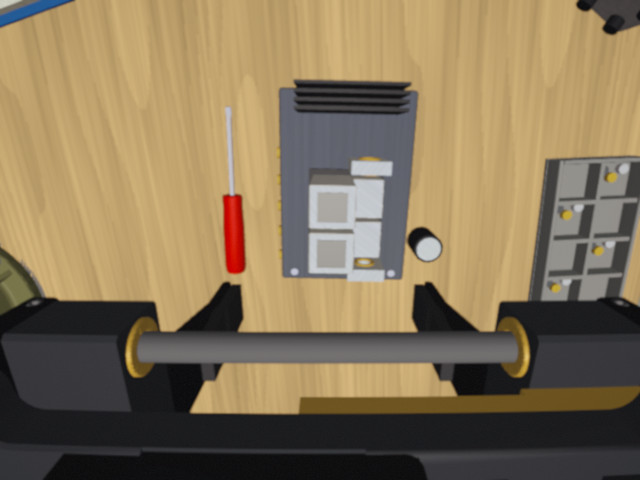

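```bash
python3 - <<'E'
from h import *
r=load("wrist3")
a=cv2.resize(r["color"][70:290,260:430,::-1],None,fx=3.5,fy=3.5,interpolation=cv2.INTER_CUBIC)[:,:];a=a[:600*2]
print(a.shape)
cv2.imwrite("pics/w3a.png",cv2.resize(r["color"][145:290,270:430,::-1],None,fx=4,fy=4,interpolation=cv2.INTER_CUBIC))
cv2.imwrite("pics/w3b.png",cv2.resize(r["color"][70:215,270:430,::-1],None,fx=4,fy=4,interpolation=cv2.INTER_CUBIC))
E
```

```text
(770, 595, 3)
```

View pics/w3a.png

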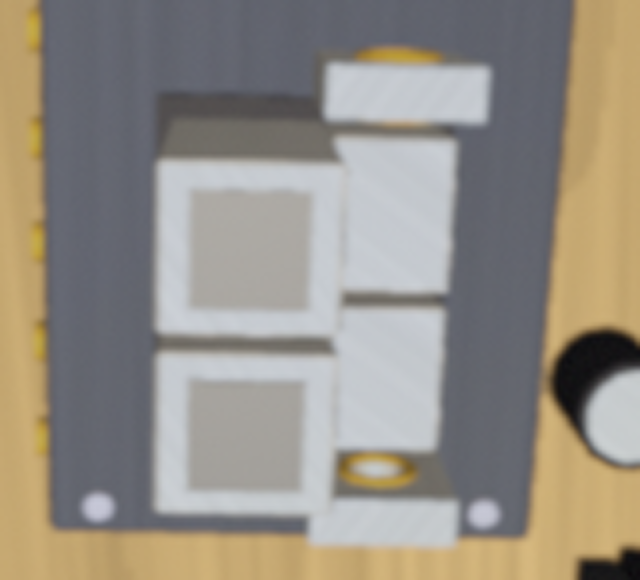

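View pics/w3b.png

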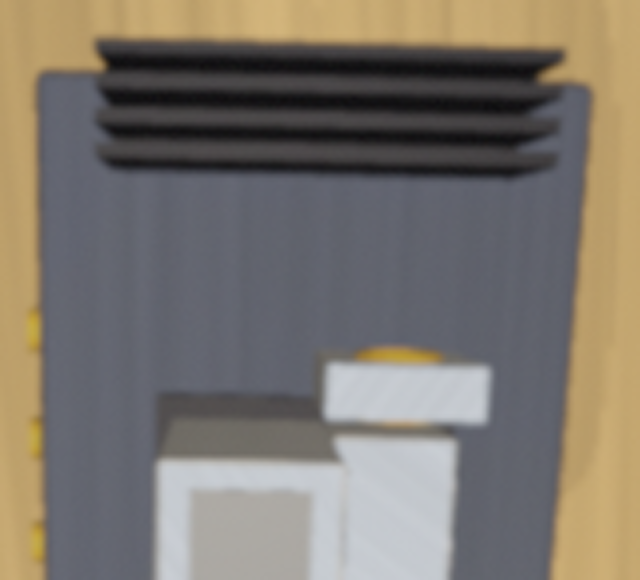

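```bash
cat > m3.py <<'E'
from h import *
r=load("wrist3")
A=lambda l:np.array(l,float)/4+[270-.375,145-.375]
B=lambda l:np.array(l,float)/4+[270-.375,70-.375]
np.set_printoptions(precision=4,suppress=True)
near=onz(r,A([(310,497),(458,498),(458,545),(310,547)]),.114)
far=onz(r,A([(327,62),(491,66),(488,125),(322,121)]),.114)
deck=np.r_[onz(r,A([(52,527),(525,537)]),.06),onz(r,B([(40,72),(590,87)]),.06)]
print("near",near[:,:2].tolist());print("far",far[:,:2].tolist());print("deck",deck[:,:2].tolist())
cn,cf=near.mean(0),far.mean(0);d=cf-cn;print("cn",cn,"cf",cf,"len",np.linalg.norm(d),"ang",np.degrees(np.arctan2(d[1],d[0])))
# edges along x of plates
for p in (near,far):
    print("plate angs",[np.degrees(np.arctan2(*(p[j]-p[i])[[1,0]])) for i,j in ((0,1),(3,2))],[np.linalg.norm(p[j]-p[i]) for i,j in ((0,1),(1,2),(3,2),(0,3))])
for i,j in ((0,1),(2,3),(0,2),(1,3)): v=deck[j]-deck[i];print("deck",np.degrees(np.arctan2(v[1],v[0])),np.linalg.norm(v))
for z in (.14,.144):
  for q in (A([(157,158),(341,160),(342,337),(155,333)]),A([(156,350),(337,350),(333,513),(153,513)])):
    t=onz(r,q,z);print(z,t.mean(0),[np.linalg.norm(t[j]-t[i]) for i,j in ((0,1),(1,2),(3,2),(0,3))])
E
python3 m3.py
```

```text
near [[0.5340889033972829, 0.07226165091355191], [0.5703183586874663, 0.07007698062196482], [0.5702830341281612, 0.05756185504438682], [0.5336259416238496, 0.0589793981707154]]
far [[0.5415739819313075, 0.1760830241589909], [0.578190487262221, 0.1733716965475738], [0.5775150981281567, 0.16030511877147058], [0.5400198746839238, 0.1630966580121393]]
deck [[0.46173896996710256, 0.04533788343509959], [0.5979881984821172, 0.03502565540658781], [0.47654755005232285, 0.24613814631694544], [0.6125493563289529, 0.23581965101624988]]
cn [0.5521 0.0647 0.114 ] cf [0.5593 0.1682 0.114 ] len 0.10374748852960523 ang 85.99516027775496
plate angs [np.float64(-3.4508109231046626), np.float64(-2.2145452394691834)] [np.float64(0.03629526435922931), np.float64(0.012515175430134298), np.float64(0.036684490719984905), np.float64(0.013290318714321658)]
plate angs [np.float64(-4.234829062931798), np.float64(-4.257845808276528)] [np.float64(0.036716750401761485), np.float64(0.013084020989793888), np.float64(0.037598995631069054), np.float64(0.013079027297030317)]
deck -4.328265191437605 0.1366389194843427
deck -4.3387346312959805 0.13639267816043676
deck 85.78219706262152 0.20134557262964284
deck 85.85229124079567 0.20132127555410895
0.14 [0.522 0.14  0.14 ] [np.float64(0.03847182598049), np.float64(0.03833319437009229), np.float64(0.04058013934889262), np.float64(0.03784313097729777)]
0.14 [0.5191 0.0986 0.14  ] [np.float64(0.03939283121198884), np.float64(0.03819572820739735), np.float64(0.04064060099630207), np.float64(0.03821091895526972)]
0.144 [0.522  0.1408 0.144 ] [np.float64(0.03794932557451711), np.float64(0.03781257677240476), np.float64(0.04002900514239592), np.float64(0.03732916911572781)]
0.144 [0.5191 0.1    0.144 ] [np.float64(0.03885782228594696), np.float64(0.03767697758960964), np.float64(0.04008864563732526), np.float64(0.03769196202619503)]
```

carry_out:
  force: 30
  plan:
    - {"dx": -0.66,"dy": 0.13,"dz": 0.9,"rx": 0,"ry": 0,"rz": 0.05,"fingers": 1}
    - {"dx": 0,"dy": 0,"dz": 1,"rx": 0,"ry": 0,"rz": 0,"fingers": 1}
    - {"dx": 0,"dy": 0,"dz": 1,"rx": 0,"ry": 0,"rz": 0,"fingers": 1}
    - {"dx": 0,"dy": 0,"dz": 0.9,"rx": 0,"ry": 0,"rz": 0,"fingers": 1}
    - {"dx": 0,"dy": 0,"dz": 0,"rx": 0,"ry": 0,"rz": 0,"fingers": 1}
    - {"dx": 0,"dy": 0,"dz": 0,"rx": 0,"ry": 0,"rz": 0,"fingers": 1}

```text
time_s: 6.18
tool_pos: [0.5202, 0.0978, 0.1597]
tool_rot: [179.9, -0.0, 86.5]
force: [0.3, -0.3, 0.5]
grip_width: 0.0347
```

carry_out:
  plan:
    - {"dx": 0,"dy": 0,"dz": 0,"rx": 0,"ry": 0,"rz": 0,"fingers": 1}
    - {"dx": 0,"dy": 0,"dz": 0,"rx": 0,"ry": 0,"rz": 0,"fingers": 1}
    - {"dx": 0,"dy": 0,"dz": 0.1,"rx": 0,"ry": 0,"rz": 0,"fingers": 1}
    - {"dx": 0,"dy": 0,"dz": 0.1,"rx": 0,"ry": 0,"rz": 0,"fingers": 1}
    - {"dx": 0,"dy": 0,"dz": 0.1,"rx": 0,"ry": 0,"rz": 0,"fingers": 1}
    - {"dx": 0,"dy": 0,"dz": 0.1,"rx": 0,"ry": 0,"rz": 0,"fingers": 1}
    - {"dx": 0,"dy": 0,"dz": 0.1,"rx": 0,"ry": 0,"rz": 0,"fingers": 1}
    - {"dx": 0,"dy": 0,"dz": 0.1,"rx": 0,"ry": 0,"rz": 0,"fingers": 1}
    - {"dx": 0,"dy": 0,"dz": 0.1,"rx": 0,"ry": 0,"rz": 0,"fingers": 1}

```text
time_s: 7.3
tool_pos: [0.5197, 0.0974, 0.1383]
tool_rot: [-180.0, 0.0, 86.6]
force: [-2.5, -0.0, 6.7]
grip_width: 0.0004
```

```bash
python3 - <<'E'
from h import *
r=shoot("wrist","4");o=r["obs"];print(o["time_s"],o["tool_pos"],o["force"])
E
```

```text
7.3 [0.51972525 0.09739462 0.13825363] [-2.46780075 -0.01815666  6.66063633]
```

View pics/wrist4.png

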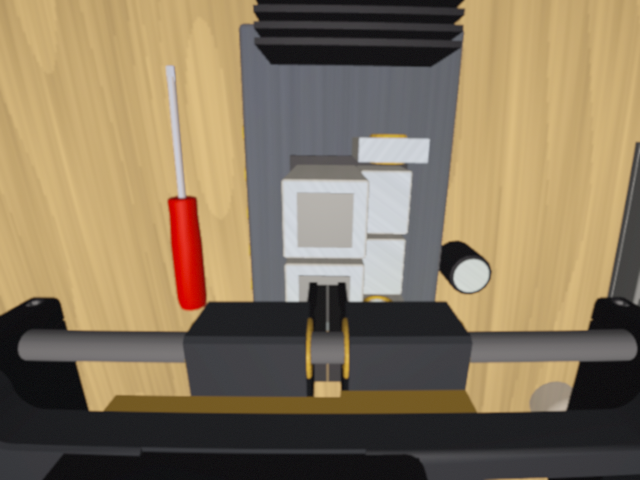

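carry_out:
  plan:
    - {"dx": 0,"dy": 0,"dz": 0.1,"rx": 0,"ry": 0,"rz": 0,"fingers": 1}
    - {"dx": 0,"dy": 0,"dz": 0.08,"rx": 0,"ry": 0,"rz": 0,"fingers": 1}
    - {"dx": 0,"dy": 0,"dz": 0.08,"rx": 0,"ry": 0,"rz": 0,"fingers": 1}

```text
time_s: 7.72
tool_pos: [0.5197, 0.0974, 0.1307]
tool_rot: [180.0, 0.0, 86.6]
force: [-3.0, -0.2, 6.8]
grip_width: 0.0002
```

carry_out:
  plan:
    - {"dx": 0,"dy": 0,"dz": 0.04,"rx": 0,"ry": 0,"rz": 0,"fingers": 1}
    - {"dx": 0,"dy": 0,"dz": 0.02,"rx": 0,"ry": 0,"rz": 0,"fingers": 1}

```text
time_s: 7.98
tool_pos: [0.5198, 0.0974, 0.1303]
tool_rot: [180.0, 0.1, 86.6]
force: [-7.3, -1.9, 18.7]
grip_width: 0.0004
```

carry_out:
  plan:
    - {"dx": 0,"dy": 0,"dz": 0.03,"rx": 0,"ry": 0,"rz": 0,"fingers": 1}
    - {"dx": 0,"dy": 0,"dz": 0,"rx": 0,"ry": 0,"rz": 0,"fingers": 1}

```text
time_s: 8.22
tool_pos: [0.5198, 0.0974, 0.1303]
tool_rot: [180.0, 0.1, 86.6]
force: [-8.9, -2.5, 21.5]
grip_width: -0.0
```

carry_out:
  plan:
    - {"dx": 0,"dy": 0,"dz": -0.8,"rx": 0,"ry": 0,"rz": 0,"fingers": 1}
    - {"dx": 0.4,"dy": 0,"dz": -0.2,"rx": 0,"ry": 0,"rz": 0,"fingers": 1}
    - {"dx": 0.5,"dy": 0,"dz": 0,"rx": 0,"ry": 0,"rz": 0,"fingers": 1}
    - {"dx": 0.5,"dy": 0,"dz": 0.2,"rx": 0,"ry": 0,"rz": 0,"fingers": 1}
    - {"dx": 0,"dy": 0,"dz": 0.2,"rx": 0,"ry": 0,"rz": 0,"fingers": 1}
    - {"dx": 0,"dy": 0,"dz": 0.1,"rx": 0,"ry": 0,"rz": 0,"fingers": 1}
    - {"dx": 0,"dy": 0,"dz": 0.1,"rx": 0,"ry": 0,"rz": 0,"fingers": 1}
    - {"dx": 0,"dy": 0,"dz": 0.1,"rx": 0,"ry": 0,"rz": 0,"fingers": 1}
    - {"dx": 0,"dy": 0,"dz": 0.1,"rx": 0,"ry": 0,"rz": 0,"fingers": 1}
    - {"dx": 0,"dy": 0,"dz": 0.08,"rx": 0,"ry": 0,"rz": 0,"fingers": 1}

```text
time_s: 9.48
tool_pos: [0.5213, 0.1399, 0.1311]
tool_rot: [-179.9, -0.0, 86.6]
force: [-4.0, 1.4, 7.0]
grip_width: 0.0006
```

carry_out:
  plan:
    - {"dx": 0,"dy": 0,"dz": 0.05,"rx": 0,"ry": 0,"rz": 0,"fingers": 1}
    - {"dx": 0,"dy": 0,"dz": 0.04,"rx": 0,"ry": 0,"rz": 0,"fingers": 1}
    - {"dx": 0,"dy": 0,"dz": 0,"rx": 0,"ry": 0,"rz": 0,"fingers": 1}

```text
time_s: 9.85
tool_pos: [0.5214, 0.1399, 0.1303]
tool_rot: [-179.9, 0.0, 86.6]
force: [-8.7, -0.4, 18.9]
grip_width: 0.0004
```

carry_out:
  plan:
    - {"dx": 0,"dy": 0,"dz": -1,"rx": 0,"ry": 0,"rz": 0,"fingers": 1}
    - {"dx": 0,"dy": 0,"dz": -1,"rx": 0,"ry": 0,"rz": 0,"fingers": -1}
    - {"dx": 0,"dy": 0,"dz": -1,"rx": 0,"ry": 0,"rz": 0,"fingers": -1}
    - {"dx": -0.8,"dy": 0,"dz": -0.6,"rx": 0,"ry": 0,"rz": 0,"fingers": -1}
    - {"dx": -0.8,"dy": 0,"dz": 0,"rx": 0,"ry": 0,"rz": 0,"fingers": -1}
    - {"dx": 0,"dy": 0,"dz": 0,"rx": 0,"ry": 0,"rz": 0,"fingers": -1}

```text
time_s: 10.6
tool_pos: [0.5196, 0.0885, 0.2357]
tool_rot: [-180.0, 0.1, 86.3]
force: [0.8, 0.7, -0.8]
grip_width: 0.0426
```

```bash
python3 - <<'E'
from h import *
r=shoot("wrist","5");o=r["obs"];print(o["time_s"],o["tool_pos"],o["tool_rot"],o["force"])
cv2.imwrite("pics/w5a.png",cv2.resize(r["color"][60:210,270:430,::-1],None,fx=4,fy=4,interpolation=cv2.INTER_CUBIC))
r=load("wrist2");cv2.imwrite("pics/w2a.png",cv2.resize(r["color"][95:285,280:400,::-1],None,fx=3,fy=3,interpolation=cv2.INTER_CUBIC))
E
```

```text
10.6 [0.5195508  0.08853232 0.23569567] [-1.79995183e+02  8.84813220e-02  8.62963605e+01] [ 0.84684927  0.68295692 -0.79908935]
```

View pics/w5a.png

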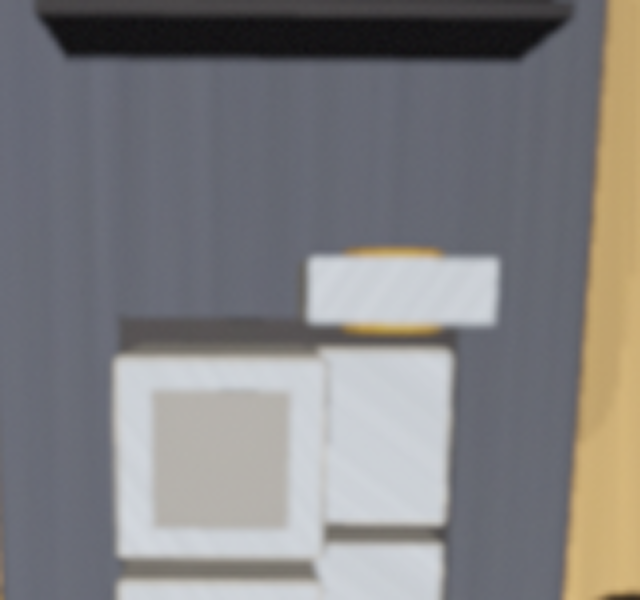

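View pics/w2a.png

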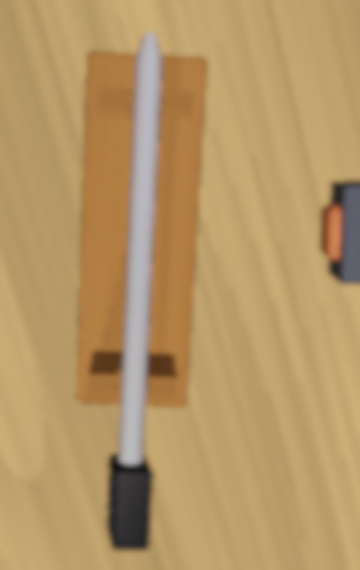

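```bash
cat > rod.py <<'E'
from h import *
np.set_printoptions(precision=4,suppress=True)
r=load("wrist2")
C=lambda l:np.array(l,float)/3+[280-1/3,95-1/3]
n=onz(r,C([(149,35)]),.05)[0]; b=onz(r,C([(149,60),(132,440)]),.05)
g=onz(r,C([(117,470),(150,470),(149,547),(112,547)]),.062)
print("nose",n,"bar",b,"grip",g)
v=b[0]-b[1];print("ang",np.degrees(np.arctan2(v[1],v[0])))
v/=np.linalg.norm(v);print("grip from nose",n-v*.185,"from block mean",g[2:].mean(0)+v*.018,"nose to back",np.linalg.norm(n-g[2:].mean(0)))
E
python3 rod.py
```

```text
nose [ 0.5343 -0.1947  0.05  ] bar [[ 0.5318 -0.2031  0.05  ]
 [ 0.4829 -0.3433  0.05  ]] grip [[ 0.4746 -0.3502  0.062 ]
 [ 0.4874 -0.354   0.062 ]
 [ 0.4774 -0.3862  0.062 ]
 [ 0.4627 -0.3818  0.062 ]]
ang 70.75098034133364
grip from nose [ 0.4733 -0.3693  0.05  ] from block mean [ 0.476 -0.367  0.062] nose to back 0.20030312482644588
```

carry_out:
  plan:
    - {"dx": -0.95,"dy": -0.04,"dz": 0,"rx": 0,"ry": 0,"rz": 0,"fingers": -1}
    - {"dx": -0.95,"dy": -0.04,"dz": 0,"rx": 0,"ry": 0,"rz": 0,"fingers": -1}
    - {"dx": -0.95,"dy": -0.04,"dz": 0,"rx": 0,"ry": 0,"rz": 0,"fingers": -1}
    - {"dx": -0.95,"dy": -0.04,"dz": 0,"rx": 0,"ry": 0,"rz": 0,"fingers": -1}
    - {"dx": -0.95,"dy": -0.04,"dz": 0,"rx": 0,"ry": 0,"rz": 0,"fingers": -1}
    - {"dx": -0.95,"dy": -0.04,"dz": 0,"rx": 0,"ry": 0,"rz": 0,"fingers": -1}
    - {"dx": -0.95,"dy": -0.04,"dz": 0,"rx": 0,"ry": 0,"rz": 0,"fingers": -1}
    - {"dx": -0.95,"dy": -0.04,"dz": 0,"rx": 0,"ry": 0,"rz": 0,"fingers": -1}
    - {"dx": -0.95,"dy": -0.04,"dz": 0,"rx": 0,"ry": 0,"rz": 0,"fingers": -1}
    - {"dx": -0.95,"dy": -0.04,"dz": 0,"rx": 0,"ry": 0,"rz": 0,"fingers": -1}
    - {"dx": -0.95,"dy": -0.04,"dz": 0,"rx": 0,"ry": 0,"rz": 0,"fingers": -1}
    - {"dx": -0.95,"dy": -0.04,"dz": 0,"rx": 0,"ry": 0,"rz": 0,"fingers": -1}

```text
time_s: 12.15
tool_pos: [0.4852, -0.2485, 0.2354]
tool_rot: [-180.0, -0.1, 86.7]
force: [0.1, -0.1, 0.0]
grip_width: 0.0874
```

carry_out:
  plan:
    - {"dx": -0.95,"dy": -0.04,"dz": 0.4,"rx": 0,"ry": 0,"rz": 0,"fingers": -1}
    - {"dx": -0.95,"dy": -0.04,"dz": 0.4,"rx": 0,"ry": 0,"rz": 0,"fingers": -1}
    - {"dx": -0.95,"dy": -0.04,"dz": 0.4,"rx": 0,"ry": 0,"rz": 0,"fingers": -1}
    - {"dx": -0.95,"dy": -0.04,"dz": 0.4,"rx": 0,"ry": 0,"rz": 0,"fingers": -1}
    - {"dx": 0,"dy": 0,"dz": 0.4,"rx": 0,"ry": 0,"rz": 0.8,"fingers": -1}
    - {"dx": 0,"dy": 0,"dz": 0,"rx": 0,"ry": 0,"rz": 0.8,"fingers": -1}
    - {"dx": 0,"dy": 0,"dz": 0,"rx": 0,"ry": 0,"rz": 0,"fingers": -1}
    - {"dx": 0,"dy": 0,"dz": 0,"rx": 0,"ry": 0,"rz": 0,"fingers": -1}

```text
time_s: 13.15
tool_pos: [0.4733, -0.3628, 0.176]
tool_rot: [180.0, 0.0, 70.7]
force: [-0.3, -0.9, -0.6]
grip_width: 0.0869
```

```bash
python3 - <<'E'
from h import *
r=shoot("wrist","6");o=r["obs"];print(o["time_s"],o["tool_pos"],o["tool_rot"],o["force"])
cv2.imwrite("pics/w6a.png",cv2.resize(r["color"][30:290,240:420,::-1],None,fx=2.3,fy=2.3,interpolation=cv2.INTER_CUBIC))
E
```

```text
13.15 [ 0.47326546 -0.36283737  0.17599029] [1.79990961e+02 3.58771893e-03 7.07346073e+01] [-0.27541263 -0.88984049 -0.60813393]
```

View pics/wrist6.png

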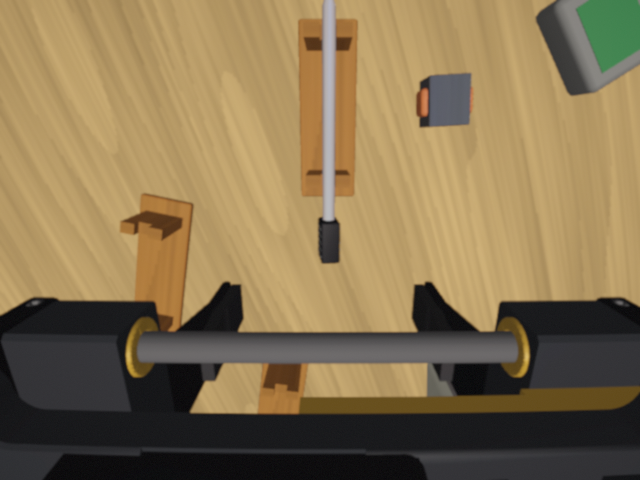

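```bash
python3 - <<'E'
from h import *
np.set_printoptions(precision=4,suppress=True)
r=load("wrist6");c=r["color"]
sub=c[200:290,300:360].astype(int)
m=(sub.max(2)<60)
for y in range(0,75,5):
    xs=np.where(m[y])[0]; print(y+200,(xs.min()+300,xs.max()+300) if len(xs) else None,end=" ")
ys=np.where(m[:,20:38].sum(1)>6)[0];print("rows",ys.min()+200,ys.max()+200)
# bar centre
hsv=cv2.cvtColor(c,cv2.COLOR_RGB2HSV)
pts=[]
for y in range(20,210,10):
    row=(hsv[y,300:360,1]<60)&(hsv[y,300:360,2]>110); xs=np.where(row)[0]
    if len(xs): pts.append((xs.mean()+300,y))
pts=np.array(pts);print(pts[:,0])
b=onz(r,pts,.05);vx,vy,x0,y0=cv2.fitLine(b[:,:2].astype(np.float32),cv2.DIST_HUBER,0,.01,.01).ravel();print("ang",np.degrees(np.arctan2(vy,vx)),x0,y0)
E
```

```text
200 None 205 None 210 None 215 None 220 (np.int64(319), np.int64(335)) 225 (np.int64(320), np.int64(337)) 230 (np.int64(320), np.int64(337)) 235 (np.int64(320), np.int64(337)) 240 (np.int64(320), np.int64(337)) 245 (np.int64(320), np.int64(337)) 250 (np.int64(320), np.int64(337)) 255 (np.int64(321), np.int64(337)) 260 (np.int64(322), np.int64(337)) 265 None 270 None rows 221 261
[329.  329.  328.5 328.5 328.5 328.5 328.5 328.5 328.5 328.5 328.5 328.5
 328.5 328.5 328.5 328.  328.5 328.5 328.5]
ang 70.71147 0.50954425 -0.26608655
```

View pics/w6a.png

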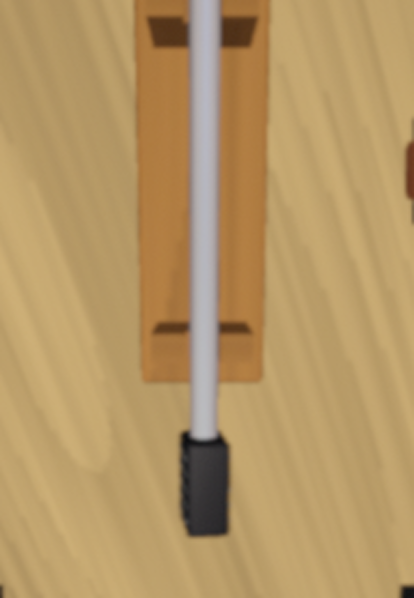

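```bash
python3 - <<'E'
from h import *
np.set_printoptions(precision=4,suppress=True)
r=load("wrist6");o=r["obs"]
g=onz(r,[(330,224.3),(330,262.3)],.062);print(g)
a=np.radians(70.72);v=np.array([np.cos(a),np.sin(a)]);n=np.array([np.sin(a),-np.cos(a)])
t=o["tool_pos"][:2];print("lateral (tool y)",n@(np.array([.50954,-.26609])-t),"along front/back",[v@(p[:2]-t) for p in g])
E
```

```text
[[ 0.4803 -0.3534  0.062 ]
 [ 0.4695 -0.3844  0.062 ]]
lateral (tool y) 0.0022956057134764386 along front/back [np.float64(0.011224896606774311), np.float64(-0.021586810329379317)]
```

carry_out:
  plan:
    - {"dx": -0.17,"dy": 0.08,"dz": 1,"rx": 0,"ry": 0,"rz": 0,"fingers": -1}
    - {"dx": 0,"dy": 0,"dz": 1,"rx": 0,"ry": 0,"rz": 0,"fingers": -1}
    - {"dx": 0,"dy": 0,"dz": 1,"rx": 0,"ry": 0,"rz": 0,"fingers": -1}
    - {"dx": 0,"dy": 0,"dz": 1,"rx": 0,"ry": 0,"rz": 0,"fingers": -1}
    - {"dx": 0,"dy": 0,"dz": 0.6,"rx": 0,"ry": 0,"rz": 0,"fingers": -1}
    - {"dx": 0,"dy": 0,"dz": 0,"rx": 0,"ry": 0,"rz": 0,"fingers": -1}

```text
time_s: 13.95
tool_pos: [0.4729, -0.3678, 0.0369]
tool_rot: [-179.9, -0.0, 70.6]
force: [0.1, -0.2, 0.1]
grip_width: 0.0866
```

```bash
python3 - <<'E'
from h import *
r=shoot("wrist","7");o=r["obs"];print(o["time_s"],o["tool_pos"],o["tool_rot"],o["force"])
E
```

```text
13.95 [ 0.47288404 -0.36777685  0.03694914] [-1.79872468e+02 -4.56273280e-02  7.06253009e+01] [ 0.12896485 -0.18032853  0.10328724]
```

View pics/wrist7.png

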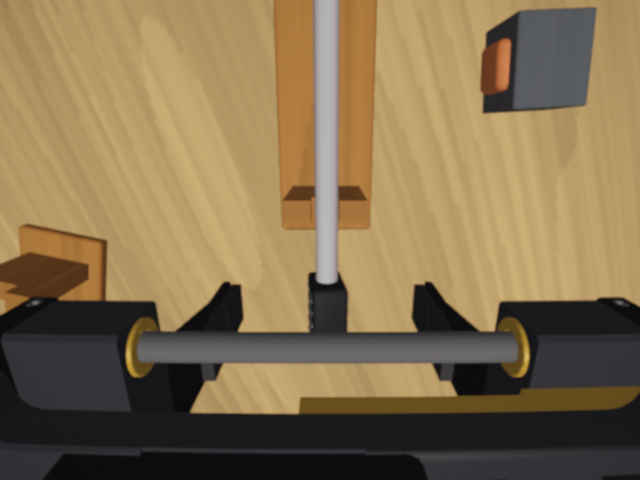

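carry_out:
  force: 35
  plan:
    - {"dx": 0,"dy": 0,"dz": 0.18,"rx": 0,"ry": 0,"rz": 0,"fingers": -1}
    - {"dx": 0,"dy": 0,"dz": 0,"rx": 0,"ry": 0,"rz": 0,"fingers": 1}
    - {"dx": 0,"dy": 0,"dz": 0,"rx": 0,"ry": 0,"rz": 0,"fingers": 1}
    - {"dx": 0,"dy": 0,"dz": 0,"rx": 0,"ry": 0,"rz": 0,"fingers": 1}
    - {"dx": 0,"dy": 0,"dz": 0,"rx": 0,"ry": 0,"rz": 0,"fingers": 1}
    - {"dx": 0,"dy": 0,"dz": 0,"rx": 0,"ry": 0,"rz": 0,"fingers": 1}
    - {"dx": 0,"dy": 0,"dz": 0,"rx": 0,"ry": 0,"rz": 0,"fingers": 1}

```text
time_s: 14.88
tool_pos: [0.4736, -0.3683, 0.0327]
tool_rot: [180.0, 0.0, 70.6]
force: [0.6, 0.4, -0.1]
grip_width: 0.0349
```

carry_out:
  plan:
    - {"dx": 0,"dy": 0,"dz": 0,"rx": 0,"ry": 0,"rz": 0,"fingers": 1}
    - {"dx": 0,"dy": 0,"dz": 0,"rx": 0,"ry": 0,"rz": 0,"fingers": 1}
    - {"dx": 0,"dy": 0,"dz": 0,"rx": 0,"ry": 0,"rz": 0,"fingers": 1}
    - {"dx": 0,"dy": 0,"dz": 0,"rx": 0,"ry": 0,"rz": 0,"fingers": 1}

```text
time_s: 15.38
tool_pos: [0.4733, -0.3682, 0.0326]
tool_rot: [-180.0, 0.0, 70.6]
force: [-1.6, 0.8, -0.2]
grip_width: 0.0157
```

carry_out:
  plan:
    - {"dx": 0,"dy": 0,"dz": -0.5,"rx": 0,"ry": 0,"rz": 0,"fingers": 1}
    - {"dx": 0,"dy": 0,"dz": -0.8,"rx": 0,"ry": 0,"rz": 0,"fingers": 1}
    - {"dx": 0,"dy": 0,"dz": -0.8,"rx": 0,"ry": 0,"rz": 0,"fingers": 1}
    - {"dx": 0,"dy": 0,"dz": -0.8,"rx": 0,"ry": 0,"rz": 0,"fingers": 1}
    - {"dx": 0,"dy": 0,"dz": 0,"rx": 0,"ry": 0,"rz": -0.51,"fingers": 1}
    - {"dx": 0,"dy": 0,"dz": 0,"rx": 0,"ry": 0,"rz": -0.51,"fingers": 1}
    - {"dx": 0,"dy": 0,"dz": 0,"rx": 0,"ry": 0,"rz": -0.5,"fingers": 1}
    - {"dx": 0,"dy": 0,"dz": 0,"rx": 0,"ry": 0,"rz": 0,"fingers": 1}

```text
time_s: 16.38
tool_pos: [0.474, -0.3685, 0.1206]
tool_rot: [179.9, 0.0, 85.7]
force: [0.2, 0.9, -1.3]
grip_width: 0.0158
```

carry_out:
  plan:
    - {"dx": 0.6,"dy": 0.2,"dz": 0,"rx": 0,"ry": 0,"rz": 0,"fingers": 1}
    - {"dx": 0.9,"dy": 0.2,"dz": 0,"rx": 0,"ry": 0,"rz": 0,"fingers": 1}
    - {"dx": 0.9,"dy": 0.2,"dz": 0,"rx": 0,"ry": 0,"rz": 0,"fingers": 1}
    - {"dx": 0.9,"dy": 0.2,"dz": 0,"rx": 0,"ry": 0,"rz": 0,"fingers": 1}
    - {"dx": 0.9,"dy": 0.2,"dz": 0,"rx": 0,"ry": 0,"rz": 0,"fingers": 1}
    - {"dx": 0.9,"dy": 0.2,"dz": 0,"rx": 0,"ry": 0,"rz": 0,"fingers": 1}
    - {"dx": 0.9,"dy": 0.2,"dz": 0,"rx": 0,"ry": 0,"rz": 0,"fingers": 1}
    - {"dx": 0.7,"dy": 0.2,"dz": 0,"rx": 0,"ry": 0,"rz": 0,"fingers": 1}
    - {"dx": 0,"dy": 0,"dz": 0,"rx": 0,"ry": 0,"rz": 0,"fingers": 1}
    - {"dx": 0,"dy": 0,"dz": 0,"rx": 0,"ry": 0,"rz": 0,"fingers": 1}

```text
time_s: 17.62
tool_pos: [0.5359, -0.1718, 0.1197]
tool_rot: [-180.0, 0.0, 85.8]
force: [-1.8, 0.1, -1.0]
grip_width: 0.016
```

```bash
python3 - <<'E'
from h import *
np.set_printoptions(precision=4,suppress=True)
for n in ("wrist","side","top"):
    r=shoot(n,"8");o=r["obs"];print(o["time_s"],o["tool_pos"],o["tool_rot"],o["force"])
cv2.imwrite("pics/s8a.png",cv2.resize(load("side8")["color"][170:330,250:390,::-1],None,fx=3.7,fy=3.7,interpolation=cv2.INTER_CUBIC))
cv2.imwrite("pics/t8a.png",cv2.resize(load("top8")["color"][205:295,220:380,::-1],None,fx=5,fy=5,interpolation=cv2.INTER_CUBIC))
E
```

```text
17.625 [ 0.5359 -0.1718  0.1197] [-179.983     0.0484   85.7642] [-1.7676  0.1362 -0.9903]
17.675 [ 0.5358 -0.1724  0.1196] [-179.984     0.0456   85.705 ] [ 1.0062 -0.3593 -1.49  ]
17.725 [ 0.5358 -0.1726  0.1196] [-179.9846    0.0391   85.6742] [ 0.4873  0.1757 -1.2436]
```

View pics/wrist8.png

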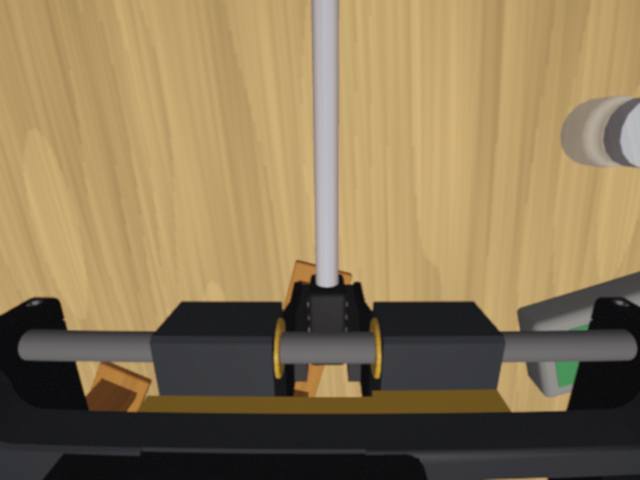

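View pics/s8a.png

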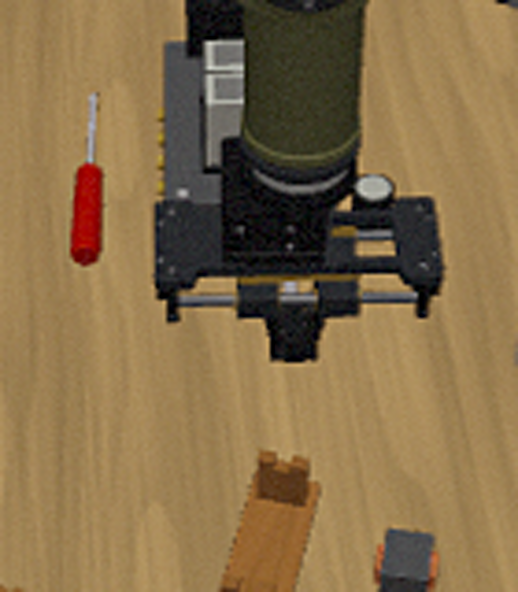

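View pics/t8a.png

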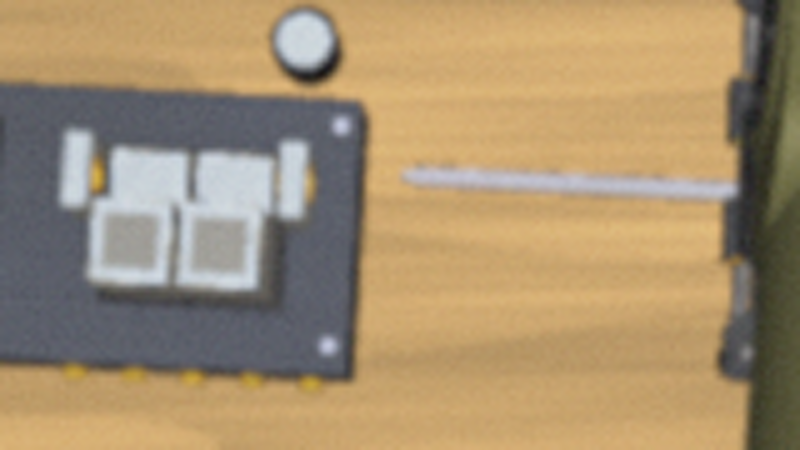

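```bash
cat > bar.py <<'E'
from h import *
import sys
np.set_printoptions(precision=4,suppress=True)
def barline(r,rows,dz=.0174):
    o=r["obs"];c=r["color"];hsv=cv2.cvtColor(c,cv2.COLOR_RGB2HSV)
    L=[];Rr=[]
    for y in rows:
        # edges by gradient in saturation
        s=hsv[y,295:360,1].astype(float);g=np.diff(cv2.GaussianBlur(s[None],(5,1),0)[0])
        L.append(295+np.argmin(g)+.5);Rr.append(295+np.argmax(g)+.5)
    L=np.array(L);Rr=np.array(Rr);pts=np.c_[(L+Rr)/2,rows]
    b=onz(r,pts,o["tool_pos"][2]+dz)
    vx,vy,x0,y0=cv2.fitLine(b[:,:2].astype(np.float32),cv2.DIST_HUBER,0,.01,.01).ravel()
    if vy<0: vx,vy=-vx,-vy
    return pts,Rr-L,np.array([x0,y0]),np.array([vx,vy])
if __name__=="__main__":
    r=load("wrist8");pts,w,p,v=barline(r,np.arange(5,270,10))
    print(pts[:,0],w);t=r["obs"]["tool_pos"][:2];print("ang",np.degrees(np.arctan2(v[1],v[0])),"tool",r["obs"]["tool_rot"][2])
    n=np.array([v[1],-v[0]]);print("lat of bar from TCP (+tool y)",n@(p-t))
    # bushings
    w5=load("wrist5");A=lambda l:np.array(l,float)/4+[270-.375,60-.375]
    far=onz(w5,A([(307,257),(500,257),(498,325),(307,325)]),.114);print("far from w5",far.mean(0),far[:,:2].tolist())
    cn=np.array([.5521,.0647]);cf=np.array([.5593,.1682])
    for q,nm in((cn,"near"),(cf,"far"),(far.mean(0)[:2],"far5")): print(nm,"lat rel bar line",n@(q-p))
    t8=load("top8")
    C=lambda l:np.array(l,float)/5+[220-.4,205-.4]
    nose=onz(t8,C([(403,175)]),t8["obs"]["tool_pos"][2]+.0174);bb=onz(t8,C([(420,177),(730,191)]),t8["obs"]["tool_pos"][2]+.0174)
    print("top: nose",nose,"bar",bb); d=bb[0]-bb[1];print(np.degrees(np.arctan2(d[1],d[0])))
    pn=onz(t8,C([(282,140),(309,142),(305,219),(277,217)]),.114);pf=onz(t8,C([(64,129),(96,131),(90,209),(59,207)]),.114);print("top plates",pn.mean(0),pf.mean(0))
    nn=np.array([d[1],-d[0]])/np.linalg.norm(d[:2]);print("top lat near, far rel bar", nn@(pn.mean(0)[:2]-bb[0][:2]),nn@(pf.mean(0)[:2]-bb[0][:2]),nn@(pn.mean(0)[:2]-nose[0][:2]))
    pd=pf.mean(0)-pn.mean(0);print("plate ang top",np.degrees(np.arctan2(pd[1],pd[0])))
E
python3 bar.py
```

```text
[324.5 324.5 324.5 324.5 324.5 325.  325.  325.  325.  325.  325.  325.5
 325.5 325.5 325.5 325.5 325.5 326.  326.  326.  326.  326.  326.5 326.5
 326.5 326.5 326. ] [26. 26. 26. 26. 26. 25. 25. 25. 25. 25. 25. 24. 24. 24. 24. 24. 24. 23.
 23. 23. 23. 23. 22. 22. 22. 22. 23.]
ang 86.17398 tool 85.7642032361216
lat of bar from TCP (+tool y) 0.0008966087225397508
far from w5 [0.5593 0.1682 0.114 ] [[0.5410751403972895, 0.17569017404947], [0.5781317909582514, 0.17338421938549387], [0.5775885954423301, 0.16074838537875016], [0.5404440992808821, 0.16307632900167224]]
near lat rel bar line -0.0005581431517060033
far lat rel bar line -0.00028043198451952286
far5 lat rel bar line -0.00027220083504047297
top: nose [[0.5497 0.012  0.137 ]] bar [[ 0.5486  0.004   0.137 ]
 [ 0.5389 -0.1411  0.137 ]]
86.17180366568742
top plates [0.5519 0.0656 0.114 ] [0.5592 0.1693 0.114 ]
top lat near, far rel bar -0.0007856012629875839 -0.00041628620634281467 -0.0013692845607731416
plate ang top 85.96832879082154
```

carry_out:
  plan:
    - {"dx": 0.3,"dy": -0.05,"dz": 0.7,"rx": 0,"ry": 0,"rz": 0.02,"fingers": 1}
    - {"dx": 0.3,"dy": 0,"dz": 0.7,"rx": 0,"ry": 0,"rz": 0,"fingers": 1}
    - {"dx": 0,"dy": 0,"dz": 0,"rx": 0,"ry": 0,"rz": 0,"fingers": 1}
    - {"dx": 0,"dy": 0,"dz": 0,"rx": 0,"ry": 0,"rz": 0,"fingers": 1}
    - {"dx": 0,"dy": 0,"dz": 0,"rx": 0,"ry": 0,"rz": 0,"fingers": 1}

```text
time_s: 18.4
tool_pos: [0.5368, -0.1543, 0.0787]
tool_rot: [179.9, 0.0, 85.5]
force: [-0.1, -1.0, -1.0]
grip_width: 0.0155
```

```bash
python3 - <<'E'
from h import *
from bar import barline
for n in ("wrist","top","side"):
    r=shoot(n,"9");o=r["obs"];print(o["time_s"],o["tool_pos"],o["tool_rot"],o["force"])
cv2.imwrite("pics/t9a.png",cv2.resize(load("top9")["color"][205:295,220:380,::-1],None,fx=5,fy=5,interpolation=cv2.INTER_CUBIC))
cv2.imwrite("pics/s9a.png",cv2.resize(load("side9")["color"][170:290,270:390,::-1],None,fx=4.5,fy=4.5,interpolation=cv2.INTER_CUBIC))
r=load("wrist9");pts,w,p,v=barline(r,np.arange(5,270,10));n=np.array([v[1],-v[0]])
print(np.degrees(np.arctan2(v[1],v[0])),[n@(np.array(q)-p) for q in ((.5521,.0647),(.5593,.1682))])
E
```

```text
18.4 [ 0.5368 -0.1543  0.0787] [179.9001   0.0491  85.527 ] [-0.1269 -1.0283 -0.9542]
18.45 [ 0.5367 -0.1541  0.0786] [179.9067   0.0435  85.5342] [-0.0792 -0.4     0.0254]
18.5 [ 0.5366 -0.1539  0.0784] [179.9254   0.0373  85.545 ] [-0.3994 -0.0602 -0.2507]
85.92485 [np.float64(-0.0011440353932606075), np.float64(-0.0013174460264669923)]
```

View pics/t9a.png

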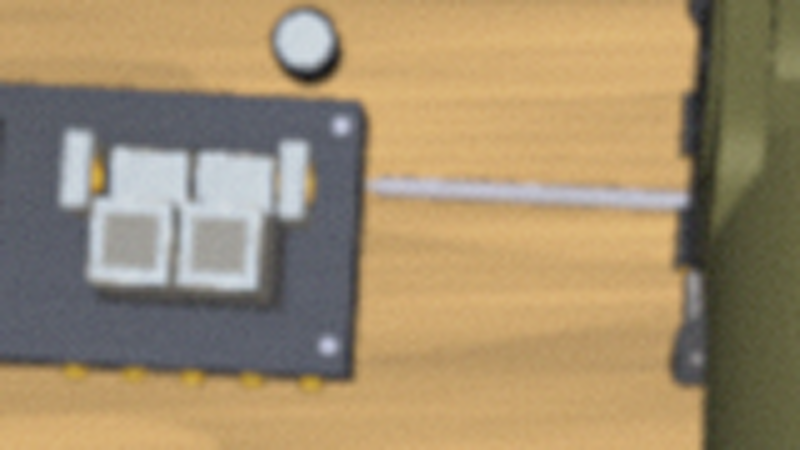

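View pics/s9a.png

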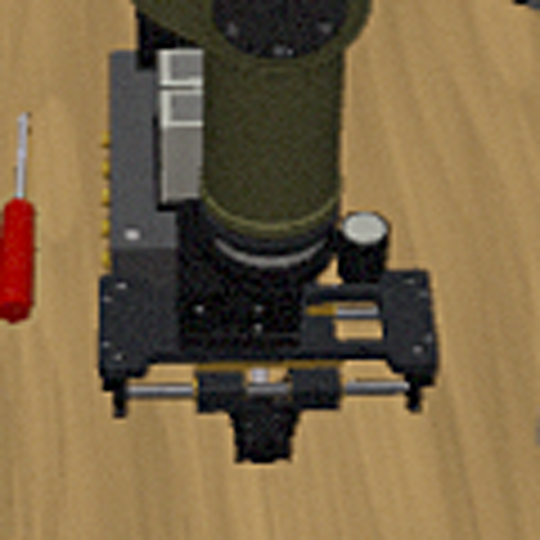

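View pics/wrist9.png

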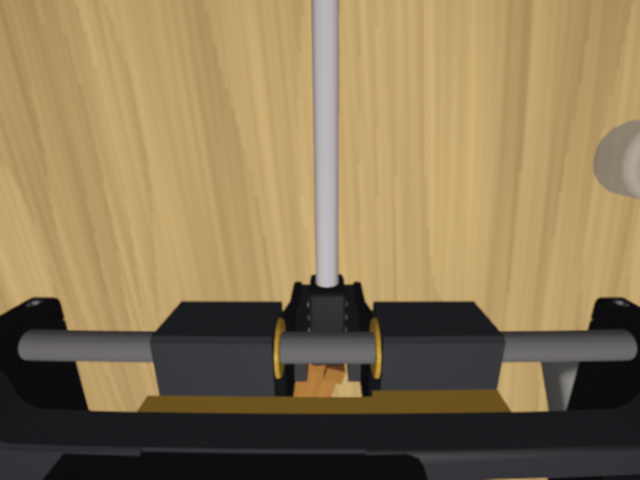

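```bash
python3 - <<'E'
from h import *
np.set_printoptions(precision=4,suppress=True)
t=load("top9");C=lambda l:np.array(l,float)/5+[220-.4,205-.4]
b=onz(t,C([(372,185),(385,186),(685,200)]),.096);print(b);d=b[1]-b[2];print(np.degrees(np.arctan2(d[1],d[0])))
n=np.array([d[1],-d[0]])/np.linalg.norm(d[:2])
print([n@(np.array(q)-b[1][:2]) for q in ((.5519,.0656),(.5592,.1693))])
E
```

```text
[[ 0.5509  0.0289  0.096 ]
 [ 0.5503  0.0226  0.096 ]
 [ 0.5403 -0.1226  0.096 ]]
86.08688760026979
[np.float64(-0.0013093365419935077), np.float64(-0.0011032178426803115)]
```

carry_out:
  plan:
    - {"dx": 0.3,"dy": -0.04,"dz": 0.06,"rx": 0,"ry": 0,"rz": 0,"fingers": 1}
    - {"dx": 0,"dy": 0,"dz": 0,"rx": 0,"ry": 0,"rz": 0,"fingers": 1}
    - {"dx": 0,"dy": 0,"dz": 0,"rx": 0,"ry": 0,"rz": 0,"fingers": 1}

```text
time_s: 18.92
tool_pos: [0.5356, -0.144, 0.0758]
tool_rot: [-180.0, 0.0, 85.6]
force: [1.2, -0.3, -0.0]
grip_width: 0.0157
```

carry_out:
  plan:
    - {"dx": 0.3,"dy": 0,"dz": -0.025,"rx": 0,"ry": 0,"rz": 0,"fingers": 1}
    - {"dx": 0,"dy": 0,"dz": 0,"rx": 0,"ry": 0,"rz": 0,"fingers": 1}
    - {"dx": 0,"dy": 0,"dz": 0,"rx": 0,"ry": 0,"rz": 0,"fingers": 1}

```text
time_s: 19.3
tool_pos: [0.5363, -0.1351, 0.0766]
tool_rot: [180.0, 0.0, 85.6]
force: [0.2, -0.5, -1.3]
grip_width: 0.0161
```

```bash
python3 - <<'E'
from h import *
from bar import barline
for n in ("wrist","top"):
    r=shoot(n,"10");o=r["obs"];print(o["time_s"],o["tool_pos"],o["tool_rot"],o["force"])
cv2.imwrite("pics/t10a.png",cv2.resize(load("top10")["color"][205:295,220:380,::-1],None,fx=5,fy=5,interpolation=cv2.INTER_CUBIC))
r=load("wrist10");pts,w,p,v=barline(r,np.arange(5,270,10));n=np.array([v[1],-v[0]])
print(np.degrees(np.arctan2(v[1],v[0])),[n@(np.array(q)-p) for q in ((.5521,.0647),(.5593,.1682))])
E
```

```text
19.3 [ 0.5363 -0.1351  0.0766] [179.9964   0.0152  85.6129] [ 0.1899 -0.4909 -1.309 ]
19.35 [ 0.5363 -0.1354  0.0766] [179.9986   0.0158  85.5892] [-0.7444  0.3537 -0.8905]
86.01069 [np.float64(0.0009495227542386328), np.float64(0.0009315536235139492)]
```

View pics/t10a.png

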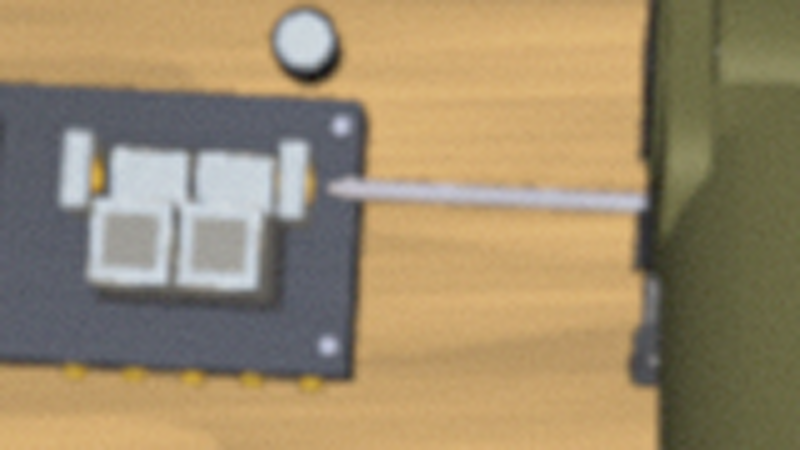

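View pics/wrist10.png

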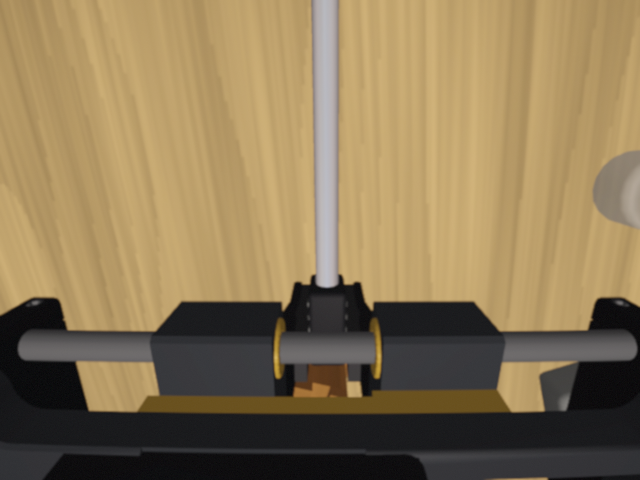

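carry_out:
  plan:
    - {"dx": 0.1,"dy": 0.03,"dz": 0,"rx": 0,"ry": 0,"rz": 0,"fingers": 1}
    - {"dx": 0,"dy": 0,"dz": 0,"rx": 0,"ry": 0,"rz": 0,"fingers": 1}
    - {"dx": 0,"dy": 0,"dz": 0,"rx": 0,"ry": 0,"rz": 0,"fingers": 1}
    - {"dx": 0,"dy": 0,"dz": 0,"rx": 0,"ry": 0,"rz": 0,"fingers": 1}

```text
time_s: 19.9
tool_pos: [0.5374, -0.1324, 0.0766]
tool_rot: [-180.0, 0.0, 85.6]
force: [0.6, 0.2, -1.3]
grip_width: 0.0155
```

```bash
python3 - <<'E'
from h import *
from bar import barline
np.set_printoptions(precision=4,suppress=True)
for n in ("wrist","top"):
    r=shoot(n,"11");o=r["obs"];print(o["time_s"],o["tool_pos"],o["tool_rot"],o["force"])
r=load("wrist11");pts,w,p,v=barline(r,np.arange(5,270,10));n=np.array([v[1],-v[0]])
print(np.degrees(np.arctan2(v[1],v[0])),[n@(np.array(q)-p) for q in ((.5521,.0647),(.5593,.1682))])
cv2.imwrite("pics/t11a.png",cv2.resize(load("top11")["color"][225:265,220:360,::-1],None,fx=5.7,fy=5.7,interpolation=cv2.INTER_CUBIC))
E
```

```text
19.9 [ 0.5374 -0.1324  0.0766] [-179.9988    0.007    85.587 ] [ 0.5638  0.2446 -1.3076]
19.95 [ 0.5374 -0.1324  0.0766] [-179.9988    0.0063   85.5881] [-0.9389  0.488  -0.738 ]
85.98474 [np.float64(-1.9807893050312044e-05), np.float64(-8.476345167817173e-05)]
```

View pics/t11a.png

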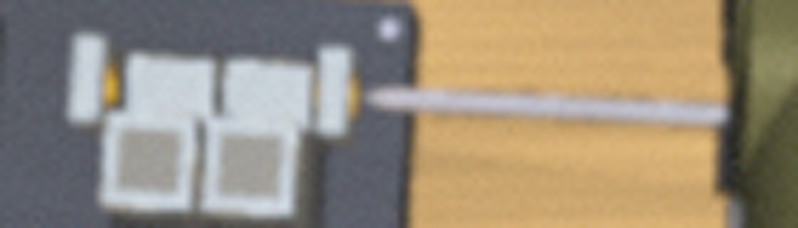

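carry_out:
  plan:
    - {"dx": 0.25,"dy": -0.002,"dz": 0,"rx": 0,"ry": 0,"rz": 0,"fingers": 1}
    - {"dx": 0.25,"dy": -0.002,"dz": 0,"rx": 0,"ry": 0,"rz": 0,"fingers": 1}
    - {"dx": 0,"dy": 0,"dz": 0,"rx": 0,"ry": 0,"rz": 0,"fingers": 1}

```text
time_s: 20.38
tool_pos: [0.5386, -0.1159, 0.0766]
tool_rot: [180.0, -0.0, 85.7]
force: [0.4, 0.4, -1.2]
grip_width: 0.0158
```

carry_out:
  plan:
    - {"dx": 0.3,"dy": -0.002,"dz": 0,"rx": 0,"ry": 0,"rz": 0,"fingers": 1}
    - {"dx": 0.3,"dy": -0.002,"dz": 0,"rx": 0,"ry": 0,"rz": 0,"fingers": 1}
    - {"dx": 0.3,"dy": -0.002,"dz": 0,"rx": 0,"ry": 0,"rz": 0,"fingers": 1}
    - {"dx": 0.3,"dy": -0.002,"dz": 0,"rx": 0,"ry": 0,"rz": 0,"fingers": 1}
    - {"dx": 0,"dy": 0,"dz": 0,"rx": 0,"ry": 0,"rz": 0,"fingers": 1}
    - {"dx": 0,"dy": 0,"dz": 0,"rx": 0,"ry": 0,"rz": 0,"fingers": 1}

```text
time_s: 21.12
tool_pos: [0.5409, -0.0818, 0.0765]
tool_rot: [-180.0, 0.0, 85.6]
force: [-0.3, -0.5, -1.8]
grip_width: 0.0158
```

```bash
python3 - <<'E'
from h import *
from bar import barline
np.set_printoptions(precision=4,suppress=True)
for n in ("wrist","top"):
    r=shoot(n,"12");o=r["obs"];print(o["time_s"],o["tool_pos"],o["tool_rot"],o["force"],o["wrist_torque"])
r=load("wrist12");pts,w,p,v=barline(r,np.arange(65,270,10));n=np.array([v[1],-v[0]])
print(w,np.degrees(np.arctan2(v[1],v[0])),[n@(np.array(q)-p) for q in ((.5521,.0647),(.5593,.1682))])
cv2.imwrite("pics/t12a.png",cv2.resize(load("top12")["color"][225:265,220:360,::-1],None,fx=5.7,fy=5.7,interpolation=cv2.INTER_CUBIC))
E
```

```text
21.125 [ 0.5409 -0.0818  0.0765] [-179.995     0.0241   85.5793] [-0.261  -0.5023 -1.8436] [-0.0822 -0.1223  0.0161]
21.175 [ 0.5409 -0.0819  0.0765] [-179.9931    0.0229   85.5575] [ 0.2299  0.0749 -1.3386] [-0.095  -0.1065 -0.0653]
[53. 25. 25. 25. 25. 24. 24. 24. 24. 24. 24. 23. 23. 23. 23. 23. 23. 22.
 22. 22. 22.] 85.9652 [np.float64(-2.6187217864030336e-05), np.float64(-0.00012652720871830932)]
```

View pics/t12a.png

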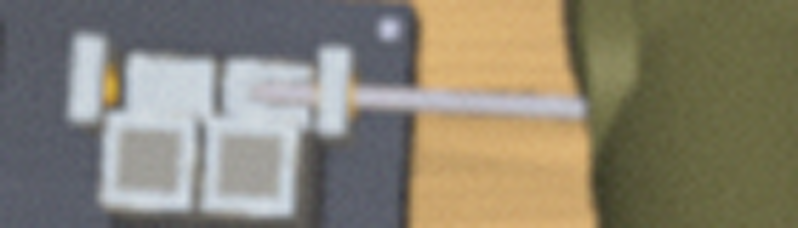

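View pics/wrist12.png

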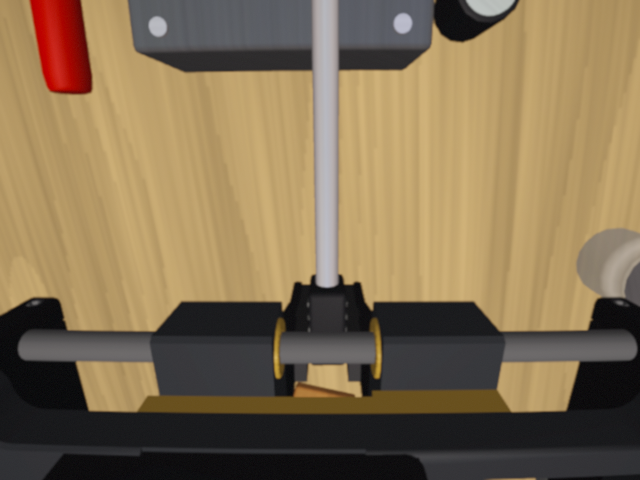

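carry_out:
  plan:
    - {"dx": 0.3,"dy": -0.002,"dz": 0,"rx": 0,"ry": 0,"rz": 0,"fingers": 1}
    - {"dx": 0.3,"dy": -0.002,"dz": 0,"rx": 0,"ry": 0,"rz": 0,"fingers": 1}
    - {"dx": 0.3,"dy": -0.002,"dz": 0,"rx": 0,"ry": 0,"rz": 0,"fingers": 1}
    - {"dx": 0.3,"dy": -0.002,"dz": 0,"rx": 0,"ry": 0,"rz": 0,"fingers": 1}
    - {"dx": 0.3,"dy": -0.002,"dz": 0,"rx": 0,"ry": 0,"rz": 0,"fingers": 1}
    - {"dx": 0,"dy": 0,"dz": 0,"rx": 0,"ry": 0,"rz": 0,"fingers": 1}
    - {"dx": 0,"dy": 0,"dz": 0,"rx": 0,"ry": 0,"rz": 0,"fingers": 1}

```text
time_s: 22.1
tool_pos: [0.5441, -0.0369, 0.0765]
tool_rot: [-180.0, 0.0, 85.6]
force: [-0.3, 0.4, 0.0]
grip_width: 0.0158
```

```bash
python3 - <<'E'
from h import *
from bar import barline
np.set_printoptions(precision=4,suppress=True)
for n in ("wrist","top"):
    r=shoot(n,"13");o=r["obs"];print(o["time_s"],o["tool_pos"],o["tool_rot"],o["force"],o["wrist_torque"])
r=load("wrist13");pts,w,p,v=barline(r,np.arange(155,270,10));n=np.array([v[1],-v[0]])
print(w,np.degrees(np.arctan2(v[1],v[0])),[n@(np.array(q)-p) for q in ((.5521,.0647),(.5593,.1682))])
cv2.imwrite("pics/t13a.png",cv2.resize(load("top13")["color"][225:265,220:360,::-1],None,fx=5.7,fy=5.7,interpolation=cv2.INTER_CUBIC))
E
```

```text
22.1 [ 0.5441 -0.0369  0.0765] [-179.9933    0.0237   85.582 ] [-0.3147  0.42    0.0129] [-0.0825 -0.075  -0.0174]
22.15 [ 0.5441 -0.0371  0.0765] [-179.9946    0.0243   85.558 ] [ 0.8579  0.7253 -1.7445] [-0.0751 -0.1123  0.0083]
[24. 24. 23. 23. 23. 23. 23. 23. 22. 22. 22. 22.] 86.053444 [np.float64(6.537895249886035e-05), np.float64(0.00012483328702609915)]
```

View pics/t13a.png

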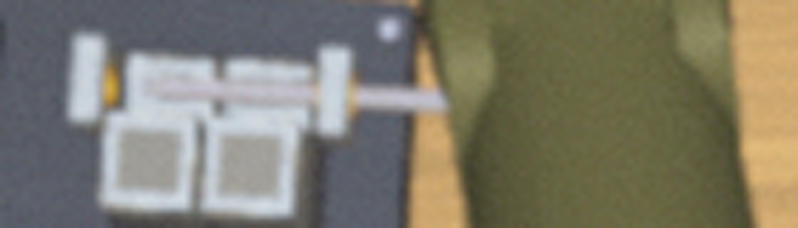

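View pics/wrist13.png

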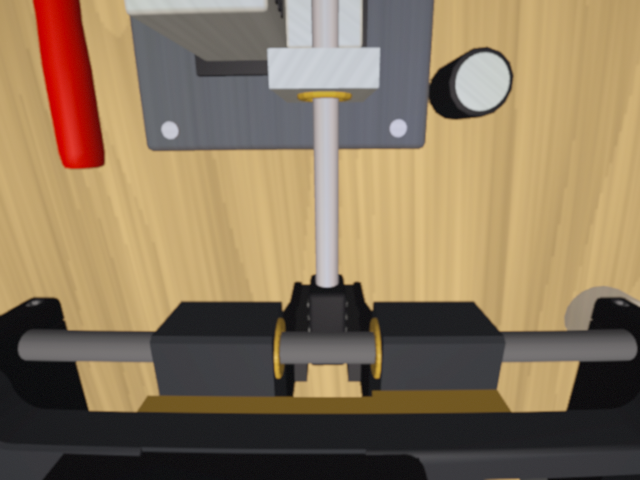

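carry_out:
  plan:
    - {"dx": 0.25,"dy": -0.002,"dz": 0,"rx": 0,"ry": 0,"rz": 0,"fingers": 1}
    - {"dx": 0.25,"dy": -0.002,"dz": 0,"rx": 0,"ry": 0,"rz": 0,"fingers": 1}
    - {"dx": 0.25,"dy": -0.002,"dz": 0,"rx": 0,"ry": 0,"rz": 0,"fingers": 1}
    - {"dx": 0,"dy": 0,"dz": 0,"rx": 0,"ry": 0,"rz": 0,"fingers": 1}

```text
time_s: 22.7
tool_pos: [0.5457, -0.0128, 0.0766]
tool_rot: [180.0, -0.0, 85.7]
force: [-1.0, -0.2, -0.8]
grip_width: 0.0157
```

carry_out:
  plan:
    - {"dx": 0.25,"dy": -0.002,"dz": 0,"rx": 0,"ry": 0,"rz": 0,"fingers": 1}
    - {"dx": 0.25,"dy": -0.002,"dz": 0,"rx": 0,"ry": 0,"rz": 0,"fingers": 1}
    - {"dx": 0,"dy": 0,"dz": 0,"rx": 0,"ry": 0,"rz": 0,"fingers": 1}
    - {"dx": 0,"dy": 0,"dz": 0,"rx": 0,"ry": 0,"rz": 0,"fingers": 1}

```text
time_s: 23.2
tool_pos: [0.5468, 0.0007, 0.0766]
tool_rot: [180.0, 0.0, 85.6]
force: [0.2, 0.3, -1.2]
grip_width: 0.0156
```

```bash
python3 - <<'E'
from h import *
np.set_printoptions(precision=4,suppress=True)
for n in ("wrist","top"):
    r=shoot(n,"14");o=r["obs"];print(o["time_s"],o["tool_pos"],o["tool_rot"],o["force"],o["wrist_torque"])
cv2.imwrite("pics/t14a.png",cv2.resize(load("top14")["color"][220:270,200:300,::-1],None,fx=8,fy=8,interpolation=cv2.INTER_CUBIC))
E
```

```text
23.2 [0.5468 0.0007 0.0766] [179.9982   0.0167  85.5947] [ 0.1567  0.2544 -1.2364] [-0.041  -0.0888  0.0363]
23.25 [0.5467 0.0006 0.0765] [-179.996     0.0178   85.5754] [-0.0723  0.1636 -1.2897] [-0.0925 -0.0485 -0.0196]
```

View pics/t14a.png

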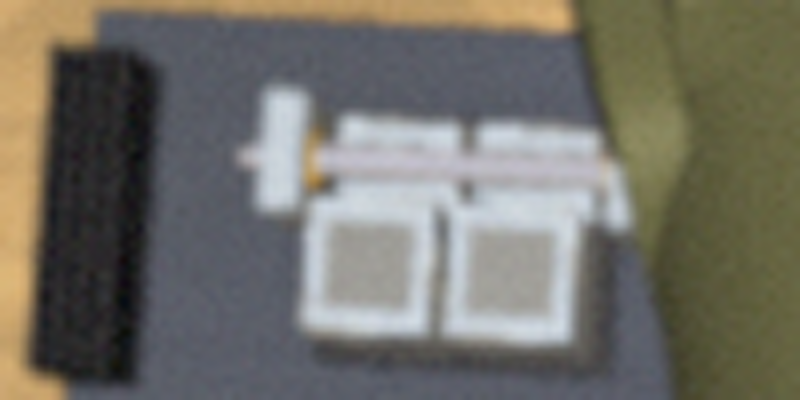

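View pics/wrist14.png

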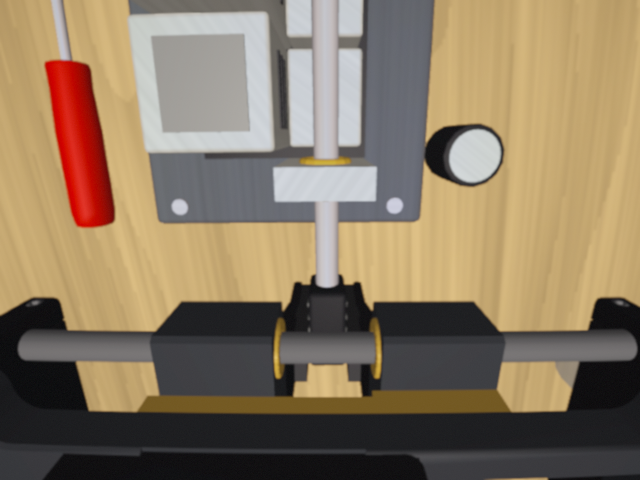

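```bash
python3 - <<'E'
from h import *
np.set_printoptions(precision=4,suppress=True)
t=load("top14");C=lambda l:np.array(l,float)/8+[200-.44,220-.44]
n=onz(t,C([(235,156)]),.094)[0];e=onz(t,C([(265,88),(257,212)]),.114);ed=e.mean(0);print(n,e,"stand-out",(n-ed)[1])
g=t["color"][230:250,225:245];row=cv2.cvtColor(t["color"],cv2.COLOR_RGB2GRAY)[238:242,222:245];print(row)
w=load("wrist14");pe=onz(w,[(275,201),(376,201)],.114);print("near plate outer edge",pe)
E
```

```text
[0.5608 0.1876 0.094 ] [[0.5784 0.175  0.114 ]
 [0.5409 0.1774 0.114 ]] stand-out 0.011440223536537175
[[ 92  93  91  89  91  97  95 110 132 155 177 199 209 207 199 176 154 157
  159 159 171 183 184]
 [ 94  95  92  96  94  94  93 120 159 179 196 206 212 211 198 175 164 182
  190 185 191 191 193]
 [ 95  92  93  93  93  94  91 111 140 162 185 203 208 211 201 175 163 182
  186 182 188 191 189]
 [ 92  92  90  91  96  92  91  96 102 123 167 202 210 209 200 177 160 164
  157 155 166 173 178]]
near plate outer edge [[0.5335 0.0602 0.114 ]
 [0.5697 0.0574 0.114 ]]
```

carry_out:
  plan:
    - {"dx": 0.14,"dy": 0,"dz": 0,"rx": 0,"ry": 0,"rz": 0,"fingers": 1}
    - {"dx": 0,"dy": 0,"dz": 0,"rx": 0,"ry": 0,"rz": 0,"fingers": 1}
    - {"dx": 0,"dy": 0,"dz": 0,"rx": 0,"ry": 0,"rz": 0,"fingers": 1}
    - {"dx": 0,"dy": 0,"dz": 0,"rx": 0,"ry": 0,"rz": 0,"fingers": 1}

```text
time_s: 23.8
tool_pos: [0.547, 0.0049, 0.0766]
tool_rot: [-180.0, 0.0, 85.6]
force: [-0.2, -0.2, -1.1]
grip_width: 0.0156
```

```bash
python3 - <<'E'
from h import *
np.set_printoptions(precision=4,suppress=True)
for n in ("wrist","top","side"):
    r=shoot(n,"15");o=r["obs"];print(o["time_s"],o["tool_pos"],o["tool_rot"],o["force"],o["grip_width"])
cv2.imwrite("pics/t15a.png",cv2.resize(load("top15")["color"][220:270,200:300,::-1],None,fx=8,fy=8,interpolation=cv2.INTER_CUBIC))
cv2.imwrite("pics/s15a.png",cv2.resize(load("side15")["color"][155:255,260:370,::-1],None,fx=5,fy=5,interpolation=cv2.INTER_CUBIC))
cv2.imwrite("pics/w15a.png",cv2.resize(load("wrist15")["color"][160:300,270:390,::-1],None,fx=4,fy=4,interpolation=cv2.INTER_CUBIC))
print(cv2.cvtColor(load("top15")["color"],cv2.COLOR_RGB2GRAY)[238:242,222:245])
E
```

```text
23.8 [0.547  0.0049 0.0766] [-179.9985    0.0099   85.5812] [-0.2158 -0.2192 -1.1445] 0.015642058015527538
23.85 [0.547  0.005  0.0766] [-179.9983    0.0089   85.5866] [ 0.095  -1.4842 -1.1429] 0.015750355660961432
23.9 [0.547  0.005  0.0766] [-179.9996    0.0061   85.5857] [ 0.8861 -0.2103 -2.3799] 0.015477854787157129
[[ 89  91  96  91  92 104 124 145 162 179 191 203 211 206 201 176 157 160
  159 164 172 185 182]
 [ 92  91  88  94  91 110 145 173 185 192 194 205 206 209 201 177 165 182
  190 189 193 189 193]
 [ 96  96  94  93  91 100 126 147 160 174 192 204 209 211 202 174 166 180
  183 185 187 192 190]
 [ 95  91  95  93  87  93  97 105 117 142 176 202 211 208 203 170 161 165
  156 153 162 171 179]]
```

View pics/t15a.png

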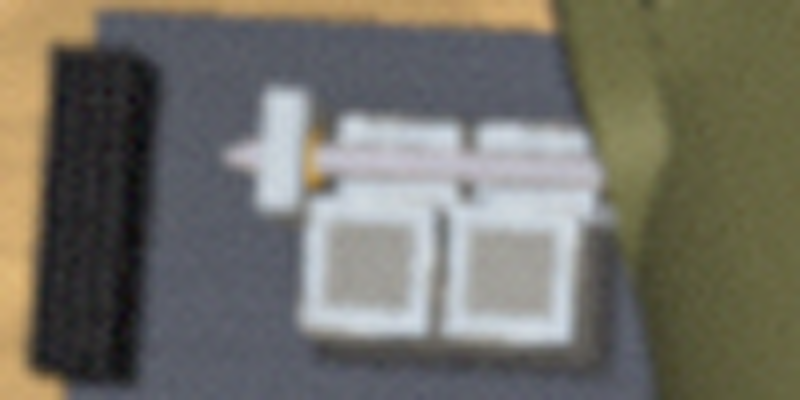

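View pics/w15a.png

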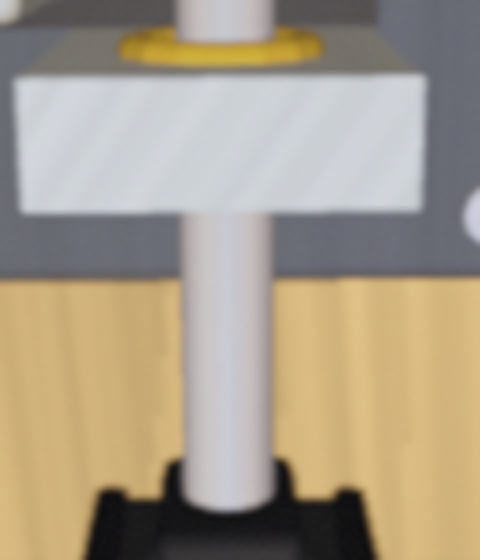

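View pics/s15a.png

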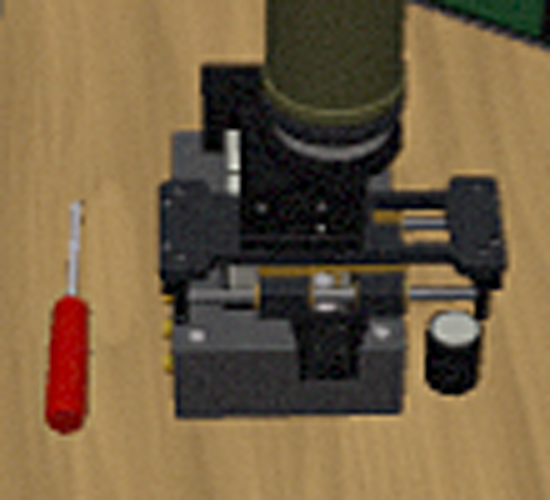

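```bash
python3 - <<'E'
from h import *
np.set_printoptions(precision=4,suppress=True)
t=load("top15")
for u in (226.8,227.5,228):
    n=onz(t,[(u,239.2)],.094)[0];print(n,"stand-out vs .1762:",n[1]-.1762)
w=load("wrist15");D=lambda l:np.array(l,float)/4+[270-.375,160-.375]
e=onz(w,D([(18,212),(422,210)]),.114);f=onz(w,D([(228,510)]),.0985);g=onz(w,D([(228,463)]),.106)
print(e.mean(0),f,g,"grip front to near face",e.mean(0)[1]-f[0,1],e.mean(0)[1]-g[0,1])
E
```

```text
[0.5606 0.1929 0.094 ] stand-out vs .1762: 0.016667069027289066
[0.5605 0.1912 0.094 ] stand-out vs .1762: 0.014951281534952648
[0.5605 0.1899 0.094 ] stand-out vs .1762: 0.013725846662107438
[0.5512 0.0588 0.114 ] [[0.5491 0.0223 0.0985]] [[0.5498 0.0309 0.106 ]] grip front to near face 0.03653604038356091 0.027913161976753843
```

```bash
python3 -c "
from cell import ticket,sensors
print(ticket.sign_off()); o=sensors.get_obs();print(o['time_s'],o['tool_pos'],o['force'],o['grip_width'])"
```

```text
the job is handed in; nothing more can be done
None
the job is handed in; nothing more can be done
```

The job is handed in at about 24 s. Both modules are home, and the rod is through both bushings, still held by its grip.

- **Modules:** I pressed the right one, then the left. Each stopped hard at a tool height of 130.3 mm, pressed with about 20 N, against 130 mm nominal.
- **Rod:** I took it from the leftmost cradle, which was the one holding it, and slid it in from the right. The force reading stayed within about 2.5 N, sensor noise included, so nothing blocked it.
- **Stand-out past the far bushing:** the top camera gives about 15 mm (13.7 to 16.7 mm depending on which pixel is taken as the tip). The grip-to-near-plate distance in the wrist camera gives 14.5 mm. An earlier estimate from the tool position came out about 1 mm shorter than the top camera.
- **Grip:** the last opening reading was 15.5 mm on the 16 mm block.
- **Not checked:** the side camera was blocked by the arm, so the rod's height in the bores was not confirmed by picture. It rests on the arm's own height reading and the lack of contact force.
- **Bystanders:** in the last pictures the screwdriver and capacitor are where they started. I did not re-measure the others, and the arm met no contact force on its way past them.

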